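# Put the mesh drying plate on the scale

### The arm

A 6-joint arm with a two-finger parallel gripper is mounted at the origin on the work surface. World frame = base frame: x ahead of the robot, y to its left, z up, the work surface at z = 0. Lengths are in m, angles in rad, forces in N, time in s.
With the tool pointing down it reaches from about 0.425 to 0.95 m from the base axis. Payload 3.5 kg.
Tool frame: the origin (TCP) lies midway between the tips of the shut fingers; the grasp point (between the pads) lies 19 mm behind it; x points along the fingers, y is the direction in which the jaws open and shut, and the axes are right-handed (so a half turn about x gives the same grasp; the last joint's range is limited). The gripper opens to 85 mm and grips with 20 to 120 N. Pads are 22 mm wide; open, the fingers measure 114 mm over their backs; the gripper's body (76 mm by 85 mm) begins 54 mm behind the grasp point. The pads swing forward as they close: fully open they stand 13 mm farther back than shut.
Start: joints at [1.027, 0.286, 1.577, -0, 1.279, -0.15], TCP at [0.259, 0.623, 0.231] pointing down, gripper open.
Joint ranges: [-2.77, 2.77], [-0.9, 2.22], [0.21, 2.48], [-1.53, 4.67], [0.24, 2.81], [-2.84, 2.84]. Speed limits (rad/s): [2.79, 2.79, 3.14, 3.14, 3.14, 3.14].

### API

Orientations are given as a unit quaternion [x, y, z, w].
In Python, from plant import ctrl, vision gives the robot as it stands. The module is installed in compiled form; this text tells all that it offers.
- The arm moves only by the tool play_rows, never from a script. Its arguments are lists of equal length, an entry for each row: "claw": the closure in counts, from 0 (fully open) to 255 (shut); "travel": the shift along the tool's x, y, z in m, a list of three; "dr": the turn, a rotation vector about the tool's x, y, z in rad, a list of three. In form: {"claw": [claw, ...], "travel": [[tx, ty, tz], ...], "dr": [[wx, wy, wz], ...]}. A call has 1 to 20 rows; each row is the pose to reach, as a shift and turn from the pose measured when the call began, along the tool's axes at that moment; what a row does not reach only later rows make up. A row lasts 1/10 s, in which the tool goes at most 50 mm and 8.59 degrees, less where a joint would pass 70% of its speed; a pose out of reach is approached as far as the arm can. A call with a gripper value outside its range is refused whole. The fingers move at their own pace and stop on an object; "force" is the grip in N (left out, the last holds). Time passes only in rows, so rows that repeat a pose let the fingers close. It gives the time, the measured TCP pose, the force and the opening at its end, in the units of the state.
- ctrl.get_state(): the state, without advancing time (a new reading comes with each control period).
- vision.read_camera(name): name is "scene" or "top" or "wrist"; returns a dict with "img" (384x512x3 uint8, red, green, blue), "range_z" (384x512 float32, m along the optical axis (not along the pixel's ray), 0 where there is no reading), "K" (3x3 intrinsics, pixels), "distortion" ([k1, k2, p1, p2, k3] as OpenCV has them; the pictures are not rectified), "world_to_cam" (4x4, takes a point from world to camera coordinates). Camera axes: x right, y up, looking along -z (the intrinsics and any distortion apply to the point x, -y, -z); pixel columns grow to the right and rows downward; lengths in m; the calibration is good to about 2 mm. A picture is of the moment at which its call begins.
- ctrl.sign_off(): hands the job in, once; it reports no verdict.
The state is a dict: "time": time; "qpos": joint angles; "dq": joint speeds; "joint_efforts": joint torques, N m; "eef_pos": TCP position; "tcp_rot": TCP orientation; "contact_force": force on the tool from outside, world axes, zero at the start; "wrist_torque": the same for the moment, N m; "opening": opening from 0.0 (shut) to 1.0 (fully open).
Only numpy, scipy, OpenCV 4.12 (cv2) and the standard library are available. Lean on these libraries where they do the work, as an engineer would, in place of code of your own. Each camera call takes 0.05 s, during which the arm holds its last target.

### The job

Draw the tall mesh plate straight up out of the slotted rack, lean it on the sloping rest with its lower edge on the ledge and let go of it there, so that you can take it again by its long sides. Then lay it flat and centred on the scale's two support bars, its long side running front to back across both bars. Never let it drop, and leave the two short plates, the jar and the bowl where they are.

Things in the scene. Friction and masses are not known exactly. Their poses are not given: they have to be found in the camera images.
- plate_mid (a point): Centre of the tall plate: flat steel frame 8 mm thick, 62 wide, 140 long, filled with recessed wire mesh (frame bars 9 mm wide on the long sides, 14 on the ends), 0.10-0.20 kg. Axes: x through the thickness, y along the width, z along the length (up in the rack, edges 70 mm above and below this point). Faces alike. It stands in any one of the rack's three slots.
- rack_base (a point): Centre of the slots' floor of the fixed steel rack, 6 mm above the table; x across the slots, y along them, z up. Three slots at x = -40, 0, +40 mm, each 10.5 mm wide in x, 64 long in y, 50 deep (3 mm walls end 50 mm above this point). Plates stand with 2.5 mm play and may lean slightly; the tall one must rise 50 mm to be clear. Rack outside 140 x 86 mm.
- short_a_mid (a point): Centre of a short solid aluminium plate, 8 mm thick, 62 mm wide, 85 mm high, standing in another slot of the rack (same axes as the tall plate; its top is 55 mm lower than the tall plate's top). To be left there.
- short_b_mid (a point): Centre of the second short solid plate, same as the first, in the third slot. To be left there.
- rest_seat (a point): Where the tall plate's centre lies when parked on the fixed sloping rest. Axes: x level, from the slope's high end to its foot; y across; z up. Slope at 50 degrees: unit vector up the slope (-cos 50, 0, sin 50), unit normal out of it (sin 50, 0, cos 50). The surface is 4 mm below this point along the normal; the ledge is 70 mm from it down the slope.
- scale_mid (a point): Where the tall plate's centre lies when right on the fixed scale. x front to back (for the plate's length, either end first), y across, z up. It rests on two steel bars along y, 85 mm long, 12 wide, at x = -45 and +45 mm; tops 4 mm below this point, 75 above the table, 28 above the pan, so fingers on the plate's long sides at the middle fit between the bars.
- jar_mid (a point): Centre of a closed amber glass jar, 60 mm in diameter, 85 mm high, standing on the table. To be left alone.
- bowl_mid (a point): Centre of a small steel bowl, 100 mm in diameter, 40 mm high, standing on the table. To be left alone.
- plate: The tall plate as a body; its origin is the middle of the edge that is lower while it stands in the rack; same axes as at its centre.
- scale: The bench scale: white housing 190 x 150 x 40 mm with steel pan and bars; origin on the table under its centre, same axes as at its point above.
- rest: The sloping rest: board 40 mm wide, 95 long, with an 18 mm high ledge at its foot, square to the slope; ledge corner at (45, 0, 45) mm from this origin on the table; same axes. A parked plate overhangs the board's top end by 45 mm, free on both faces, and each side by 11 mm, so fingers can straddle the board. Base plate 130 x 70 x 6 mm, centred at x = 10 mm.
Mind the look-alikes: they are no part of the job. What is meant by the plate is not purple, and is the smaller of those in its own colour. Of the things shaped like the scale, the white one is meant.

How it is judged:
By the outcome, as a careful person would: the job done as asked, in the order asked, and still so for the second after the job is handed in, with the robot touching nothing.
It also fails if it takes over 72 s, if anything falls off the work surface, if the arm or the gripper's body presses on something with over 40 N, if the wrist force passes 120 N, or if a joint passes its speed limit or range.

## Working session

There is one attempt and no reset: what is moved stays moved. The work goes in short steps, Python scripts to look and compute and a tool call to move; the robot and the scene stay as the last step left them, time stands still between calls to the robot, and variables do not carry over. Pictures are saved under pics/ and viewed, and the job is handed in when it is done.

Besides the shell and the picture viewer there is one more tool, called after "Request:" as name(argument=value, ...) on one line, values as JSON. play_rows: Moves the arm, as the interface text tells. Its arguments: {"type":"object","properties":{"claw":{"type":"array","items":{"type":"number"}},"travel":{"type":"array","items":{"type":"array","items":{"type":"number"}}},"dr":{"type":"array","items":{"type":"array","items":{"type":"number"}}},"force":{"type":"number"}},"required":["claw","travel","dr"]}

```bash
mkdir -p pics; ls; python3 - <<'E'
from plant import ctrl, vision
import cv2, numpy as np, pickle
print(ctrl.get_state())
d={}
for n in ["scene","top","wrist"]:
    c=vision.read_camera(n); d[n]=c
    cv2.imwrite(f"pics/{n}0.png", c["img"][:,:,::-1])
    print(n,c["K"],c["distortion"],c["world_to_cam"])
pickle.dump(d,open("cam0.pkl","wb"))
E
```

```text
pics
{'time': 0.0, 'qpos': array([ 1.02701720e+00,  2.87204288e-01,  1.57816133e+00,  1.26710593e-05,
        1.27859496e+00, -1.50007462e-01]), 'dq': array([ 9.07534558e-04,  1.40046283e-03,  4.05713279e-04,  5.45526785e-05,
       -3.16637844e-04, -1.32225140e-03]), 'joint_efforts': array([-8.98299477e-04, -4.05964887e+01, -2.92627466e+01, -2.06108748e-04,
        5.76778097e-03,  3.74026058e-06]), 'eef_pos': array([0.25861502, 0.62279027, 0.22992991]), 'tcp_rot': array([ 0.13753691,  0.69373376, -0.13910863,  0.69315644]), 'contact_force': array([ 0.24985644,  0.06024762, -0.51303824]), 'wrist_torque': array([-0.02789126,  0.02225233,  0.01922706]), 'opening': 0.9985103030101152}
scene [[377.55054303   0.         254.94321226]
 [  0.         377.55054303 193.45798305]
 [  0.           0.           1.        ]] [-0.0231845  0.         0.         0.         0.       ] [[-0.77277551  0.63460082  0.00999017  0.40938421]
 [-0.49807709 -0.61613129  0.61016509  0.19113459]
 [ 0.39336653  0.46654477  0.79221131 -1.4944168 ]
 [ 0.          0.          0.          1.        ]]
top [[371.48625717   0.         252.46945612]
 [  0.         371.48625717 191.05921432]
 [  0.           0.           1.        ]] [-0.00374557  0.          0.          0.          0.        ] [[-0.02461495 -0.99965949 -0.0086606  -0.03202811]
 [ 0.99696838 -0.02518648  0.0736185  -0.53051529]
 [-0.07381156 -0.00682223  0.99724887 -1.41838303]
 [ 0.          0.          0.          1.        ]]
wrist [[276.95361189   0.         261.91904661]
 [  0.         276.95361189 193.00168501]
 [  0.           0.           1.        ]] [-0.00447621  0.          0.          0.          0.        ] [[ 0.38344576  0.92355868 -0.00295207 -0.67395104]
 [-0.87266732  0.3612664  -0.32853971  0.04282605]
 [-0.30235922  0.12855333  0.94448554 -0.3810101 ]
 [ 0.          0.          0.          1.        ]]
```

View pics/scene0.png

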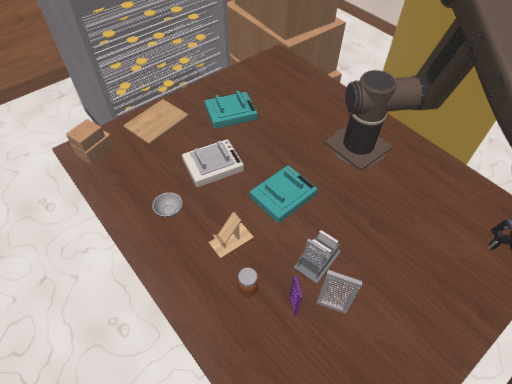

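View pics/top0.png

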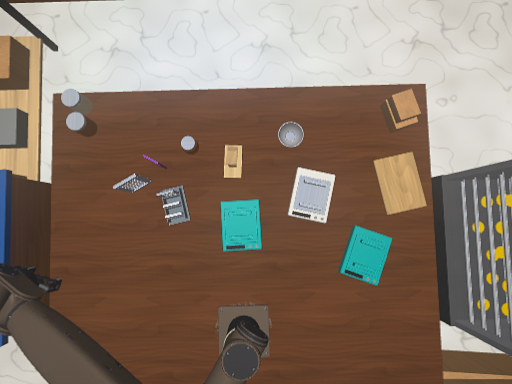

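View pics/wrist0.png

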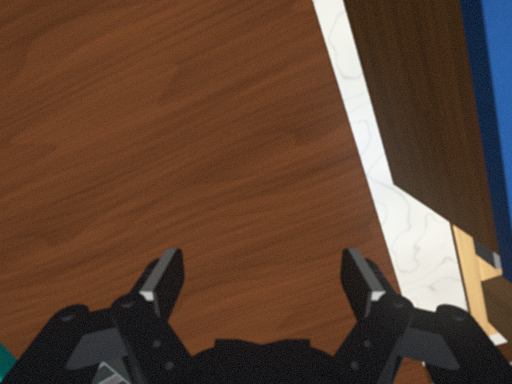

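```bash
cat > h.py <<'E'
import numpy as np, cv2, pickle
from scipy.spatial.transform import Rotation as R
def cloud(c):
    h,w=c["range_z"].shape
    v,u=np.mgrid[0:h,0:w]
    p=cv2.undistortPoints(np.stack([u,v],-1).reshape(-1,1,2).astype(np.float64),c["K"],c["distortion"]).reshape(h,w,2)
    z=c["range_z"]
    P=np.stack([p[...,0]*z,-p[...,1]*z,-z],-1)
    T=np.linalg.inv(c["world_to_cam"])
    return P@T[:3,:3].T+T[:3,3]
def proj(c,X):
    X=np.atleast_2d(X); T=c["world_to_cam"]
    P=X@T[:3,:3].T+T[:3,3]
    Q=P*np.array([1,-1,-1])
    return cv2.projectPoints(Q.reshape(-1,1,3),np.zeros(3),np.zeros(3),c["K"],c["distortion"])[0].reshape(-1,2)
def crop(c,u0,v0,u1,v1,s,fn):
    cv2.imwrite(fn,cv2.resize(c["img"][v0:v1,u0:u1,::-1],None,fx=s,fy=s,interpolation=cv2.INTER_CUBIC))
E
python3 - <<'E'
from h import *
d=pickle.load(open("cam0.pkl","rb"))
crop(d["scene"],200,200,370,325,4.5,"pics/s1.png")
crop(d["top"],100,110,300,260,4,"pics/t1.png")
for n in ["scene","top"]:
    P=cloud(d[n]); z=d[n]["range_z"]
    print(n,(z==0).sum())
    # table check
    m=(z>0)&(abs(P[...,2])<0.02)&(abs(P[...,0]-.6)<.4)&(abs(P[...,1])<.5)
    print("table z median",np.median(P[m][:,2]), P[m][:,2].std())
c=d["top"];P=cloud(c)
for u,v in [(174,205),(131,183),(155,160),(188,143),(233,160),(291,134),(312,195),(240,225),(366,255)]:
    print((u,v),P[v,u].round(4))
E
```

```text
scene 835
table z median -0.0007630563266840529 0.002994226708316821
top 759
table z median -0.00043152525926004603 0.00352014608890537
(174, 205) [0.4806 0.2457 0.0822]
(131, 183) [0.5608 0.3874 0.1352]
(155, 160) [ 0.6642  0.3378 -0.0013]
(188, 143) [0.7097 0.1898 0.0898]
(233, 160) [0.6399 0.023  0.1   ]
(291, 134) [ 0.7529 -0.203   0.0042]
(312, 195) [ 0.507  -0.2708  0.0451]
(240, 225) [0.4004 0.0047 0.0483]
(366, 255) [ 0.2772 -0.4635  0.0487]
```

View pics/s1.png

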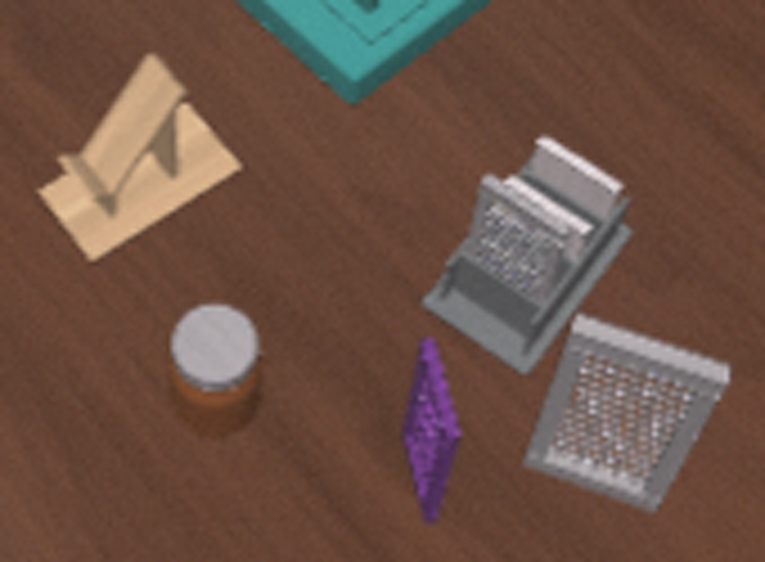

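View pics/t1.png

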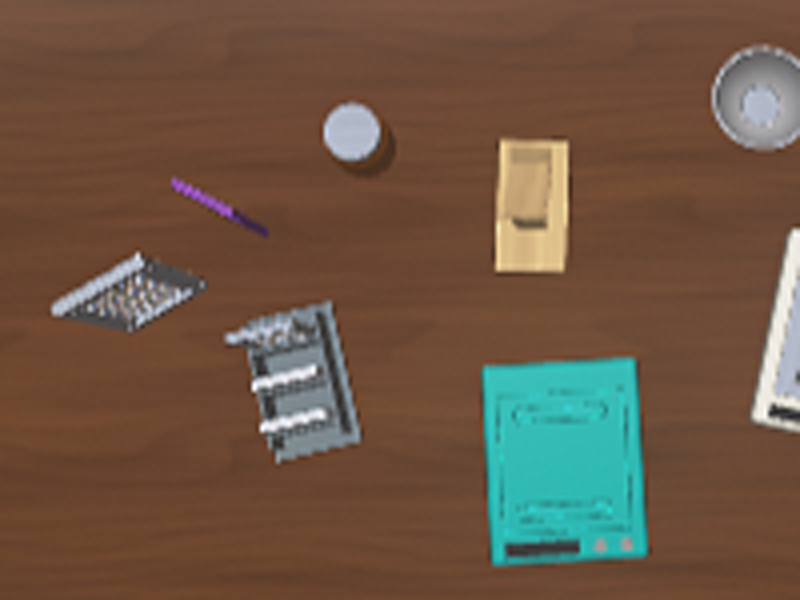

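```bash
python3 - <<'E'
from h import *
d=pickle.load(open("cam0.pkl","rb"))
w=d["wrist"]["world_to_cam"]; T=np.linalg.inv(w)
Rt=R.from_quat([0.13753691,  0.69373376, -0.13910863,  0.69315644]).as_matrix(); p=np.array([0.25861502, 0.62279027, 0.22992991])
print("tool axes\n",Rt.round(3)); print("cam in tool",(Rt.T@(T[:3,3]-p)).round(4)); print((Rt.T@T[:3,:3]).round(3))
A=[cloud(d[n]) for n in("top","scene")]
def reg(x0,x1,y0,y1,z0,z1):
    return [P[(P[...,0]>x0)&(P[...,0]<x1)&(P[...,1]>y0)&(P[...,1]<y1)&(P[...,2]>z0)&(P[...,2]<z1)] for P in A]
for nm,b in dict(rack_pl=(.4,.6,.15,.33,.065,.2),tall=(.4,.6,.15,.33,.105,.2),rest=(.5,.8,-.06,.1,.012,.2),rbase=(.5,.8,-.06,.1,.003,.01),scale=(.38,.68,-.4,-.14,.03,.1),bars=(.38,.68,-.4,-.14,.062,.1),jar=(.6,.8,.12,.25,.07,.1)).items():
    for P in reg(*b):
        if len(P): 
            r=cv2.minAreaRect(P[:,:2].astype(np.float32))
            print(nm,len(P),P.mean(0).round(4),P.min(0).round(3),P.max(0).round(3),np.round(r[0],4),np.round(r[1],3),round(r[2],1))
E
```

```text
tool axes
 [[-0.001  0.384  0.923]
 [-0.002  0.923 -0.384]
 [-1.    -0.002 -0.   ]]
cam in tool [-0.142   0.0003 -0.0848]
[[ 0.001  0.329 -0.944]
 [ 1.    -0.     0.   ]
 [-0.    -0.944 -0.329]]
rack_pl 181 [0.4895 0.2569 0.1041] [0.433 0.218 0.065] [0.532 0.297 0.152] [0.4824 0.2566] [0.088 0.063] 12.2
rack_pl 481 [0.4987 0.2574 0.1011] [0.438 0.214 0.065] [0.537 0.293 0.149] [0.4867 0.2531] [0.091 0.063] 12.4
tall 59 [0.5212 0.2628 0.1395] [0.511 0.234 0.105] [0.532 0.297 0.152] [0.5215 0.2653] [0.008 0.063] 12.0
tall 173 [0.5271 0.2627 0.1322] [0.516 0.231 0.105] [0.537 0.293 0.149] [0.5262 0.2617] [0.01  0.062] 13.1
rest 221 [0.6576 0.0295 0.0726] [ 0.595 -0.003  0.012] [0.702 0.064 0.122] [0.6454 0.0262] [0.064 0.108] 77.4
rest 469 [0.655  0.0257 0.0706] [ 0.5   -0.058  0.012] [0.707 0.048 0.119] [0.5994 0.0057] [0.227 0.062] 17.4
rbase 562 [0.6397 0.0244 0.0051] [ 0.5   -0.059  0.003] [0.799 0.1   0.01 ] [0.6496 0.0204] [0.159 0.299] 89.9
rbase 535 [0.6533 0.033  0.0053] [ 0.5   -0.059  0.003] [0.794 0.1   0.01 ] [0.6473 0.0202] [0.158 0.295] 89.6
scale 1938 [ 0.5058 -0.2682  0.0453] [ 0.4   -0.363  0.03 ] [ 0.612 -0.178  0.081] [ 0.507 -0.27 ] [0.15 0.19] 76.5
scale 1578 [ 0.5198 -0.2623  0.0456] [ 0.404 -0.364  0.03 ] [ 0.62  -0.179  0.079] [ 0.5133 -0.2731] [0.156 0.191] 77.4
bars 160 [ 0.5086 -0.269   0.0734] [ 0.449 -0.32   0.062] [ 0.566 -0.218  0.081] [ 0.5074 -0.2694] [0.084 0.102] 76.6
bars 157 [ 0.5127 -0.2698  0.0723] [ 0.457 -0.326  0.062] [ 0.572 -0.219  0.079] [ 0.5126 -0.2733] [0.088 0.104] 75.8
jar 165 [0.7101 0.192  0.0838] [0.685 0.167 0.071] [0.738 0.217 0.093] [0.7107 0.1923] [0.052 0.05 ] 16.6
jar 288 [0.7174 0.192  0.0831] [0.691 0.165 0.07 ] [0.742 0.216 0.089] [0.7163 0.1906] [0.05  0.051] 12.8
```

```bash
cat >> h.py <<'E'
def toolR(x,y):
    x=np.array(x,float);x/=np.linalg.norm(x);y=np.array(y,float);y-=x*(x@y);y/=np.linalg.norm(y)
    return np.stack([x,y,np.cross(x,y)],1)
def goto(s,pos,Rm,n=1):
    R0=R.from_quat(s["tcp_rot"]).as_matrix(); p0=s["eef_pos"]
    t=R0.T@(np.array(pos)-p0); dr=R.from_matrix(R0.T@Rm).as_rotvec()
    print("travel",t.round(4).tolist(),"dr",dr.round(4).tolist(), "rows>=",np.ceil(np.linalg.norm(t)/.05),np.ceil(np.degrees(np.linalg.norm(dr))/8.59))
    return t,dr
def dg(a): return np.deg2rad(a)
def log(s):
    open("states.txt","a").write(repr((list(s["qpos"]),list(s["eef_pos"]),list(s["tcp_rot"])))+"\n")
    print("t",round(s["time"],2),"q",s["qpos"].round(3),"p",s["eef_pos"].round(4),"F",s["contact_force"].round(2),"op",round(s["opening"],3))
E
python3 - <<'E'
from h import *
from plant import ctrl
s=ctrl.get_state();log(s)
a=dg(12)
goto(s,[.475,.289,.30],toolR([0,0,-1],[np.cos(a),np.sin(a),0]))
E
```

```text
t 0.15 q [ 1.027  0.287  1.578 -0.     1.279 -0.15 ] p [0.2587 0.6229 0.2302] F [ 0.49 -0.13  0.45] op 0.997
travel [-0.0694, -0.2255, 0.3278] dr [0.9675, 0.0006, 0.0018] rows>= 9.0 7.0
```

Request:
play_rows(claw=[0,0,0,0,0,0,0,0,0,0,0,0,0,0], travel=[[-0.069,-0.03,0.03],[-0.069,-0.06,0.08],[-0.069,-0.09,0.13],[-0.069,-0.12,0.175],[-0.069,-0.15,0.22],[-0.069,-0.18,0.26],[-0.069,-0.2,0.295],[-0.069,-0.215,0.315],[-0.069,-0.2255,0.328],[-0.069,-0.2255,0.328],[-0.069,-0.2255,0.328],[-0.069,-0.2255,0.328],[-0.069,-0.2255,0.328],[-0.069,-0.2255,0.328]], dr=[[0.1,0,0],[0.2,0,0],[0.31,0,0],[0.42,0,0],[0.53,0,0],[0.64,0,0],[0.75,0,0],[0.86,0,0],[0.967,0,0],[0.967,0,0],[0.967,0,0],[0.967,0,0],[0.967,0,0],[0.967,0,0]])

```text
time: 1.55
eef_pos: [0.4745, 0.29, 0.2996]
tcp_rot: [0.444, 0.55, -0.445, 0.55]
contact_force: [0.1, -0.0, -0.6]
opening: 0.997
```

```bash
python3 - <<'E'
from h import *
from plant import ctrl,vision
s=ctrl.get_state();log(s)
c=vision.read_camera("wrist");pickle.dump(c,open("w1.pkl","wb"))
crop(c,0,0,512,384,1.5,"pics/w1.png")
P=cloud(c)
T=np.linalg.inv(c["world_to_cam"]);print("cam",T[:3,3].round(3))
for nm,b in dict(tall=(.4,.6,.18,.33,.13,.2),shorts=(.4,.515,.18,.33,.083,.1),walls=(.4,.6,.15,.33,.045,.06)).items():
    x0,x1,y0,y1,z0,z1=b
    m=(P[...,0]>x0)&(P[...,0]<x1)&(P[...,1]>y0)&(P[...,1]<y1)&(P[...,2]>z0)&(P[...,2]<z1)
    Q=P[m];r=cv2.minAreaRect(Q[:,:2].astype(np.float32))
    print(nm,len(Q),Q.mean(0).round(4),Q.min(0).round(3),Q.max(0).round(3),np.round(r[0],4),np.round(r[1],4),round(r[2],2))
E
```

```text
t 1.55 q [ 3.670e-01 -2.200e-02  1.793e+00 -1.000e-03  1.372e+00  1.540e-01] p [0.4745 0.29   0.2996] F [ 0.1  -0.02 -0.56] op 0.997
cam [0.457 0.373 0.441]
tall 425 [0.5229 0.266  0.1438] [0.514 0.233 0.13 ] [0.534 0.294 0.147] [0.524  0.2636] [0.0083 0.0615] 12.24
shorts 563 [0.4655 0.2524 0.0903] [0.436 0.216 0.083] [0.515 0.292 0.098] [0.4817 0.2539] [0.081  0.0617] 11.98
walls 1062 [0.483  0.2585 0.0537] [0.42  0.208 0.045] [0.55  0.301 0.06 ] [0.4852 0.254 ] [0.1197 0.071 ] 12.12
```

View pics/w1.png

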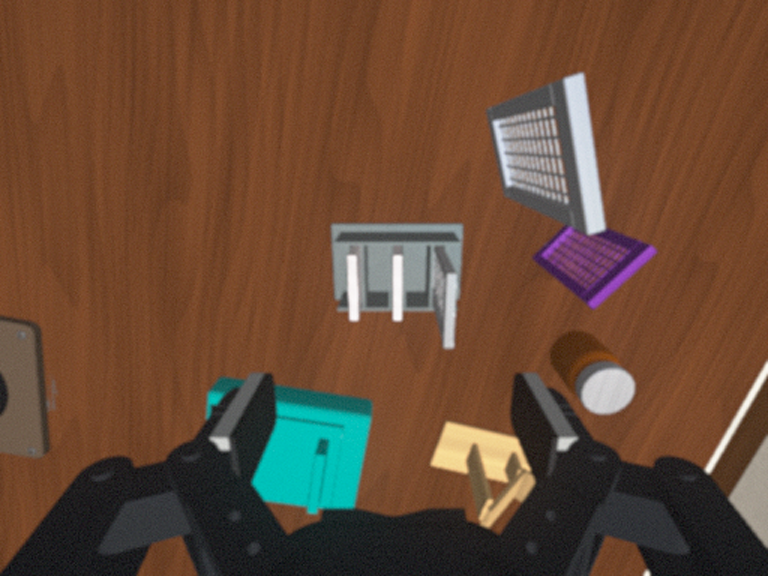

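```bash
python3 - <<'E'
from h import *
from plant import ctrl
s=ctrl.get_state()
goto(s,[.65,.07,.30],toolR([0,0,-1],[1,0,0]))
goto(s,[.51,-.22,.30],toolR([0,0,-1],[1,0,0]))
E
```

```text
travel [-0.0003, 0.1252, 0.2518] dr [0.2119, 0.0014, 0.0011] rows>= 6.0 2.0
travel [0.0003, -0.0727, 0.5058] dr [0.2119, 0.0014, 0.0011] rows>= 11.0 2.0
```

Request:
play_rows(claw=[0,0,0,0,0,0,0,0,0,0,0], travel=[[0,0.017,0.034],[0,0.035,0.07],[0,0.055,0.11],[0,0.075,0.15],[0,0.095,0.19],[0,0.115,0.23],[0,0.125,0.252],[0,0.125,0.252],[0,0.125,0.252],[0,0.125,0.252],[0,0.125,0.252]], dr=[[0.05,0,0],[0.1,0,0],[0.15,0,0],[0.21,0,0],[0.21,0,0],[0.21,0,0],[0.21,0,0],[0.21,0,0],[0.21,0,0],[0.21,0,0],[0.21,0,0]])

```text
time: 2.7
eef_pos: [0.6492, 0.0711, 0.3]
tcp_rot: [0.498, 0.501, -0.5, 0.501]
contact_force: [-1.4, -0.1, 0.2]
opening: 0.998
```

```bash
python3 - <<'E'
from h import *
from plant import ctrl,vision
s=ctrl.get_state();log(s)
c=vision.read_camera("wrist");pickle.dump(c,open("w2.pkl","wb"))
crop(c,0,0,512,384,1.5,"pics/w2.png")
E
```

```text
t 2.7 q [-4.500e-02  1.970e-01  1.559e+00 -1.000e-03  1.387e+00 -4.900e-02] p [0.6492 0.0711 0.3   ] F [-1.45 -0.15  0.18] op 0.998
```

View pics/w2.png

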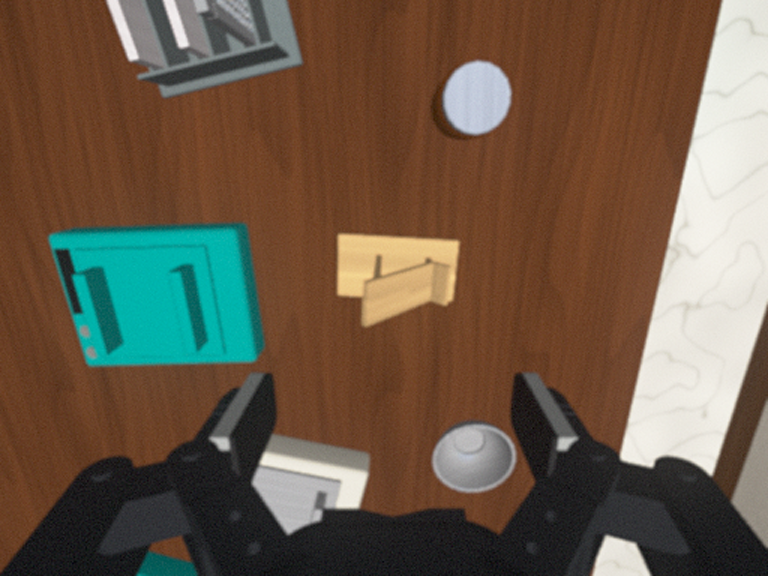

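Request:
play_rows(claw=[0,0,0,0,0,0,0,0,0,0,0], travel=[[0,-0.02,0.035],[0,-0.04,0.075],[0,-0.06,0.115],[0,-0.08,0.155],[0,-0.1,0.195],[0,-0.12,0.235],[0,-0.14,0.27],[0,-0.14,0.29],[0,-0.14,0.29],[0,-0.14,0.29],[0,-0.14,0.29]], dr=[[0,0,0],[0,0,0],[0,0,0],[0,0,0],[0,0,0],[0,0,0],[0,0,0],[0,0,0],[0,0,0],[0,0,0],[0,0,0]])

```text
time: 3.85
eef_pos: [0.5107, -0.2182, 0.3006]
tcp_rot: [0.498, 0.501, -0.499, 0.501]
contact_force: [-0.0, 0.3, -0.1]
opening: 1.001
```

```bash
python3 - <<'E'
from h import *
from plant import ctrl,vision
s=ctrl.get_state();log(s)
c=vision.read_camera("wrist");pickle.dump(c,open("w3.pkl","wb"))
crop(c,0,0,512,384,1.5,"pics/w3.png")
E
```

```text
t 3.85 q [-5.860e-01 -2.500e-02  1.795e+00 -1.000e-03  1.372e+00 -5.910e-01] p [ 0.5107 -0.2182  0.3006] F [-0.01  0.28 -0.08] op 1.001
```

View pics/w3.png

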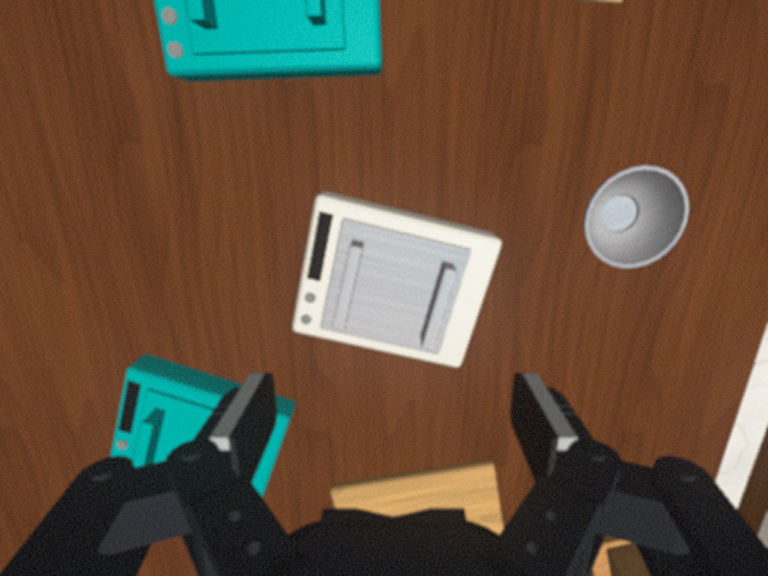

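```bash
python3 - <<'E'
from h import *
from scipy.optimize import least_squares
for f in ["w2.pkl","w3.pkl"]:
    c=pickle.load(open(f,"rb"));P=cloud(c);n0=cv2.cvtColor(c["img"],cv2.COLOR_RGB2HSV)
    m=(abs(P[...,0]-.65)<.12)&(abs(P[...,1]-.03)<.09)
    if f=="w2.pkl":
        hsv=n0
        print("wood hsv",hsv[175,250],hsv[195,265],"table",hsv[100,230])
        wood=m&(hsv[...,2]>120)&(c["range_z"]>0)
        B=P[wood&(abs(P[...,2]-.006)<.004)]
        r=cv2.minAreaRect(B[:,:2].astype(np.float32));print("base",len(B),r, "z",np.median(B[:,2]))
        S=P[wood&(P[...,2]>.02)]
        # plane RANSAC-ish: slope normal fit
        rng=np.random.default_rng(0);best=None
        for _ in range(500):
            a=S[rng.choice(len(S),3,False)];n=np.cross(a[1]-a[0],a[2]-a[0]);l=np.linalg.norm(n)
            if l<1e-6: continue
            n/=l;k=abs((S-a[0])@n)<.003
            if best is None or k.sum()>best.sum():best=k
        Q=S[best];cen=Q.mean(0);n=np.linalg.svd(Q-cen)[2][2];n*=np.sign(n[2])
        print("plane",len(S),len(Q),n.round(3),"incl",np.degrees(np.arccos(n[2])),"yaw",np.degrees(np.arctan2(n[1],n[0])),"resid",((Q-cen)@n).std())
        for psi in [np.arctan2(n[1],n[0])]:
            ex=np.array([np.cos(psi),np.sin(psi),0]);ey=np.array([-ex[1],ex[0],0])
            up=-ex*np.cos(dg(50))+np.array([0,0,1])*np.sin(dg(50))
            a=Q@up;b=Q@ey
            print("along",np.percentile(a,[0,1,5,50,95,99,100]).round(4),"across",np.percentile(b,[0,1,5,50,95,99,100]).round(4))
        np.save("restpts.npy",S)
    else:
        m=(abs(P[...,0]-.51)<.16)&(abs(P[...,1]+.27)<.13)&(c["range_z"]>0)
        for nm,k in dict(house=(abs(P[...,2]-.04)<.004),bars=(abs(P[...,2]-.075)<.005)).items():
            Q=P[m&k];r=cv2.minAreaRect(Q[:,:2].astype(np.float32));print(nm,len(Q),r,"z",np.median(Q[:,2]))
E
cat states.txt
```

```text
wood hsv [ 18 118 173] [ 17 112 221] table [ 11 152 111]
base 2010 ((0.6558521389961243, 0.02669723704457283), (0.07157398015260696, 0.13762453198432922), 86.89798736572266) z 0.005587035273738938
plane 2027 1350 [ 0.757 -0.034  0.652] incl 49.28966250143333 yaw -2.5987791489865026 resid 0.00093776316117691
along [-0.4114 -0.4068 -0.4054 -0.3509 -0.3117 -0.311  -0.3103] across [0.0365 0.0373 0.0391 0.0583 0.0765 0.0773 0.0777]
house 4565 ((0.5102016925811768, -0.27153390645980835), (0.14750471711158752, 0.18804146349430084), 76.14359283447266) z 0.0393886286011515
bars 954 ((0.5102067589759827, -0.2716423273086548), (0.08341888338327408, 0.10198111832141876), 76.26433563232422) z 0.07435452336526088
([np.float64(1.0269838539611251), np.float64(0.2870090083666216), np.float64(1.577854074738259), np.float64(-1.8657801257193073e-05), np.float64(1.2785844731361267), np.float64(-0.1499936553227488)], [np.float64(0.2587137444703776), np.float64(0.6228961196337306), np.float64(0.2302264611774002)], [np.float64(0.1377171309963732), np.float64(0.6936596819326005), np.float64(-0.13895490650886
[... 643 characters left out ...]
p.float64(-0.049033247358566436)], [np.float64(0.6492391451566644), np.float64(0.0711424899147206), np.float64(0.29995498230286083)], [np.float64(0.49847777625536294), np.float64(0.5008383284808482), np.float64(-0.4995849133614042), np.float64(0.5010945915151118)])
([np.float64(-0.5858610744584659), np.float64(-0.024913871791999522), np.float64(1.7945229218181427), np.float64(-0.0012479447065444828), np.float64(1.3718471920353739), np.float64(-0.5910521054070363)], [np.float64(0.5106947776067932), np.float64(-0.2181576047707995), np.float64(0.3005965494106029)], [np.float64(0.4982239414129649), np.float64(0.5012255253602201), np.float64(-0.49905338190100923), np.float64(0.5014893806886317)])
```

```bash
python3 - <<'E'
from h import *
from scipy.optimize import least_squares
from numpy import array
import numpy
D=[eval(l.replace("np.float64","float")) for l in open("states.txt")]
def f(v):
    L1,L2,k,d,o=v;r=[]
    for q,p,_ in D:
        a=q[1];b=q[1]+q[2]
        rho=L1*np.sin(a)+L2*np.sin(b)+o*np.cos(b); z=k+L1*np.cos(a)+L2*np.cos(b)-o*np.sin(b)
        x=rho*np.cos(q[0])-d*np.sin(q[0]);y=rho*np.sin(q[0])+d*np.cos(q[0])
        r+=[x-p[0],y-p[1],z-p[2]]
    return np.array(r)
for fix in (0,1):
    g=(lambda v:f(np.r_[v[:4],0])) if fix else f
    s=least_squares(g,[.4,.4,-.1,.1,0]);print(s.x.round(4),s.cost,g(s.x).round(4))
S=np.load("restpts.npy")
psi=dg(-2.8);ex=np.array([np.cos(psi),np.sin(psi),0]);ez=np.array([0,0,1]);n0=ex*np.sin(dg(50))+ez*np.cos(dg(50));up=-ex*np.cos(dg(50))+ez*np.sin(dg(50));ey=np.cross(ez,ex)
h=S@n0
hist,e=np.histogram(h,bins=np.arange(.52,.6,.002));print(dict(zip(e.round(3),hist)))
k=abs(h-np.median(h))<.005;print("surf n0",np.median(h[k]))
Q=S[k];print("up range",np.percentile(Q@up,[0,.5,2,98,99.5,100]),"ey",np.percentile(Q@ey,[0,1,50,99,100]))
L=S[h>np.median(h)+.006];print("ledge n",len(L),"up",np.percentile(L@up,[1,20,50,80,99]),"ey",np.percentile(L@ey,[0,50,100]))
E
```

```text
[ 0.4427  0.5728 -0.0064  0.1007  0.0229] 7.565118809156208e-08 [ 0.0002 -0.0001  0.      0.0002  0.0001 -0.      0.      0.0001 -0.
 -0.0001  0.0002 -0.    ]
[ 0.4379  0.5682 -0.025   0.1007  0.    ] 1.2635446500705661e-06 [ 0.0006  0.0006  0.0001  0.0004  0.0002 -0.0001 -0.0012  0.0002  0.
  0.      0.0001 -0.0001]
{np.float64(0.52): np.int64(2), np.float64(0.522): np.int64(2), np.float64(0.524): np.int64(2), np.float64(0.526): np.int64(2), np.float64(0.528): np.int64(3), np.float64(0.53): np.int64(3), np.float64(0.532): np.int64(3), np.float64(0.534): np.int64(3), np.float64(0.536): np.int64(3), np.float64(0.538): np.int64(1), np.float64(0.54): np.int64(0), np.float64(0.542): np.int64(0), np.float64(0.544): np.int64(0), np.float64(0.546): np.int64(2), np.float64(0.548): np.int64(40), np.float64(0.55): np.int64(68), np.float64(0.552): np.int64(1000), np.float64(0.554): np.int64(241), np.float64(0.556): np.int64(27), np.float64(0.558): np.int64(31), np.float64(0.56): np.int64(34), np.float64(0.562): np.int64(27), np.float64(0.564): np.int64(32), np.float64(0.566): np.int64(30), np.float64(0.568): np.int64(34), np.float64(0.57): np.int64(59), np.float64(0.572): np.int64(8), np.float64(0.574): np.int64(0), np.float64(0.576): np.int64(0), np.float64(0.578): np.int64(0), np.float64(0.58): np.int64(0), np.float64(0.582): np.int64(0), np.float64(0.584): np.int64(0), np.float64(0.586): np.int64(0), np.float64(0.588): np.int64(0), np.float64(0.59): np.int64(0), np.float64(0.592): np.int64(0), np.float64(0.594): np.int64(0), np.float64(0.596): np.int64(0)}
surf n0 0.5535785973131596
up range [-0.41119789 -0.40691102 -0.40647226 -0.31110711 -0.31069673 -0.31017793] ey [0.03871851 0.0394967  0.06107237 0.07953304 0.07993755]
ledge n 563 up [-0.41067912 -0.40648653 -0.17874506 -0.11743885 -0.10772048] ey [0.03880841 0.10777067 0.12003097]
```

```bash
cat >> h.py <<'E'
PSI=dg(-2.8);EX=np.array([np.cos(PSI),np.sin(PSI),0]);EZ=np.array([0,0,1.]);EY=np.cross(EZ,EX)
N0=EX*np.sin(dg(50))+EZ*np.cos(dg(50));UP=-EX*np.cos(dg(50))+EZ*np.sin(dg(50))
SEAT=N0*.5575+UP*(-.336)+EY*.0595
E
python3 - <<'E'
from h import *
from plant import ctrl
s=ctrl.get_state();print(SEAT,SEAT+.038*UP)
Rm=toolR(-UP,N0)
goto(s,SEAT+.158*UP,Rm)
goto(s,SEAT+.038*UP,Rm)
E
```

```text
[0.64518527 0.0280163  0.10096316] [0.6207885  0.0292095  0.13007285]
travel [0.0783, 0.0345, -0.251] dr [0.0528, -0.0179, 0.6985] rows>= 6.0 5.0
travel [0.1702, 0.1116, -0.2469] dr [0.0528, -0.0179, 0.6985] rows>= 7.0 5.0
```

Request:
play_rows(claw=[170,170,170,170,170,170,170,170,170,170,170,170,170,170,170,170], travel=[[0,0.005,-0.04],[0.01,0.01,-0.08],[0.02,0.015,-0.12],[0.03,0.02,-0.16],[0.045,0.025,-0.2],[0.06,0.03,-0.23],[0.078,0.0345,-0.251],[0.078,0.0345,-0.251],[0.101,0.054,-0.25],[0.124,0.073,-0.249],[0.147,0.092,-0.248],[0.17,0.112,-0.247],[0.17,0.112,-0.247],[0.17,0.112,-0.247],[0.17,0.112,-0.247],[0.17,0.112,-0.247]], dr=[[0.007,-0.002,0.1],[0.015,-0.005,0.2],[0.022,-0.008,0.3],[0.03,-0.01,0.4],[0.037,-0.013,0.5],[0.045,-0.015,0.6],[0.053,-0.018,0.698],[0.053,-0.018,0.698],[0.053,-0.018,0.698],[0.053,-0.018,0.698],[0.053,-0.018,0.698],[0.053,-0.018,0.698],[0.053,-0.018,0.698],[0.053,-0.018,0.698],[0.053,-0.018,0.698],[0.053,-0.018,0.698]])

```text
time: 5.5
eef_pos: [0.6218, 0.0291, 0.1333]
tcp_rot: [0.648, 0.282, -0.314, 0.634]
contact_force: [-0.0, -0.1, -0.0]
opening: 0.333
```

```bash
python3 - <<'E'
from h import *
from plant import ctrl,vision
s=ctrl.get_state();log(s)
goto(s,SEAT+.038*UP,toolR(-UP,N0))
c=vision.read_camera("scene");crop(c,190,170,370,305,4.2,"pics/s2.png")
E
```

```text
t 5.5 q [-0.14   0.012  2.2    0.251  0.238 -0.314] p [0.6218 0.0291 0.1333] F [-0.04 -0.1  -0.02] op 0.333
travel [0.0018, -0.0028, -0.0001] dr [0.0002, 0.0, -0.0019] rows>= 1.0 1.0
```

View pics/s2.png

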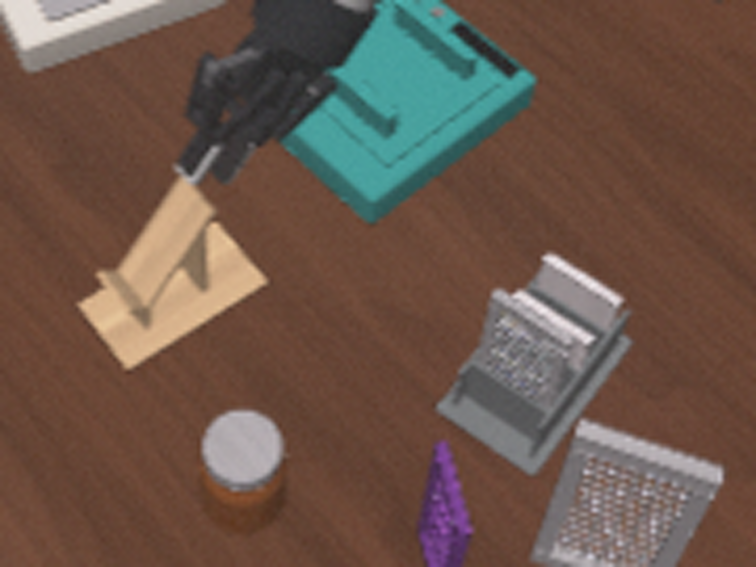

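```bash
cat >> h.py <<'E'
from scipy.optimize import least_squares
C=np.array([[0,-1,0],[0,0,-1],[1,0,0]],float)
def fk(q,v):
    L1,L2,h,d,o,L3=v
    z=lambda a:R.from_euler('z',a).as_matrix(); y=lambda a:R.from_euler('y',a).as_matrix()
    A=z(q[0])@y(q[1]);p=z(q[0])@[0,d,0]+[0,0,h]+A@[0,0,L1]
    B=A@y(q[2]);p=p+B@[o,0,L2]
    T=B@z(q[3])@y(q[4])@z(q[5]);p=p+T@[0,0,L3]
    return p,T@C
LO=np.array([-2.77,-.9,.21,-1.53,.24,-2.84]);HI=np.array([2.77,2.22,2.48,4.67,2.81,2.84])
def ik(pos,Rm,v,q0):
    def f(q):
        p,r=fk(q,v);return np.r_[(p-pos)*5,R.from_matrix(r.T@Rm).as_rotvec()]
    s=least_squares(f,np.clip(q0,LO+.001,HI-.001),bounds=(LO,HI));return s.x,np.abs(f(s.x)).max()
def getdata():
    return [eval(l.replace("np.float64","float")) for l in open("states.txt")]
def fitkin():
    D=getdata()
    def f(v):
        r=[]
        for q,p,o in D:
            a,b=fk(q,v);r+=list(a-p)+list(.3*R.from_matrix(b.T@R.from_quat(o).as_matrix()).as_rotvec())
        return np.array(r)
    s=least_squares(f,[.44,.57,.3,.1,.02,.3]);return s.x,f(s.x)
E
python3 - <<'E'
from h import *
v,r=fitkin();print(v.round(4),abs(r).max());np.save("kin.npy",v)
q0=getdata()[-1][0]
for dep in (.032,.036):
  for phi in (-40,-30,-20,-10,0,10,20,30,40):
    X=-UP*np.cos(dg(phi))+EY*np.sin(dg(phi))
    best=min((ik(SEAT+(.07-dep)*UP,toolR(X,N0),v,np.array(q0)+dq) for dq in ([0]*6,[0,0,0,.5,.1,0],[0,0,0,-.5,.1,0.])),key=lambda t:t[1])
    print(dep,phi,best[0].round(3),best[1].round(4))
print("regrasp")
for tilt in (0,15,30,40,50):
  for sg in (1,-1):
    X=R.from_rotvec(EY*dg(tilt)).apply([0,0,-1]);print(X.round(2),end=" ")
    q,e=ik(SEAT+.022*X,toolR(X,sg*EY),v,[0,.4,1.4,0,1.8,-1.5*sg]);print(tilt,sg,q.round(2),e.round(4))
E
```

```text
[0.443  0.5725 0.2403 0.1009 0.0206 0.2493] 1.4859768970865161e-10
0.032 -40 [ 0.181  0.262  2.025 -1.277  0.881  1.389] 0.0
0.032 -30 [ 0.12   0.173  2.09  -1.221  0.674  1.293] 0.0
0.032 -20 [ 0.044  0.098  2.143 -1.083  0.465  1.112] 0.0
0.032 -10 [-0.045  0.044  2.181 -0.689  0.281  0.673] 0.0
0.032 0 [-0.141  0.016  2.201  0.255  0.24  -0.318] 0.0041
0.032 10 [-0.234  0.019  2.207  0.877  0.383 -0.988] 0.0
0.032 20 [-0.321  0.052  2.192  1.089  0.588 -1.248] 0.0
0.032 30 [-0.394  0.112  2.16   1.171  0.797 -1.379] 0.0
0.032 40 [-0.45   0.192  2.113  1.205  0.996 -1.46 ] 0.0
0.036 -40 [ 0.18   0.272  2.02  -1.281  0.879  1.394] 0.0
0.036 -30 [ 0.119  0.183  2.085 -1.227  0.672  1.301] 0.0
0.036 -20 [ 0.043  0.109  2.138 -1.093  0.462  1.123] 0.0
0.036 -10 [-0.045  0.055  2.176 -0.704  0.276  0.688] 0.0
0.036 0 [-0.141  0.028  2.194  0.26   0.24  -0.324] 0.0082
0.036 10 [-0.233  0.031  2.202  0.89   0.378 -1.001] 0.0
0.036 20 [-0.319  0.064  2.187  1.098  0.584 -1.258] 0.0
0.036 30 [-0.392  0.123  2.155  1.177  0.793 -1.386] 0.0
0.036 40 [-0.448  0.203  2.107  1.209  0.993 -1.465] 0.0
regrasp
[ 0.  0. -1.] 0 1 [-0.11  0.38  1.75 -0.    1.01 -1.64] 0.0
[ 0.  0. -1.] 0 -1 [-0.11  0.38  1.75 -0.    1.01  1.51] 0.0
[-0.26  0.01 -0.97] 15 1 [-0.11  0.5   1.6  -0.02  1.3  -1.62] 0.0
[-0.26  0.01 -0.97] 15 -1 [-0.11  0.5   1.6  -0.02  1.3   1.52] 0.0
[-0.5   0.02 -0.87] 30 1 [-0.1   0.64  1.45 -0.03  1.58 -1.62] 0.0
[-0.5   0.02 -0.87] 30 -1 [-0.1   0.64  1.45 -0.03  1.58  1.52] 0.0
[-0.64  0.03 -0.77] 40 1 [-0.1   0.73  1.35 -0.03  1.76 -1.62] 0.0
[-0.64  0.03 -0.77] 40 -1 [-0.1   0.73  1.35 -0.03  1.76  1.52] 0.0
[-0.77  0.04 -0.64] 50 1 [-0.1   0.82  1.26 -0.04  1.93 -1.62] 0.0
[-0.77  0.04 -0.64] 50 -1 [-0.1   0.82  1.26 -0.04  1.93  1.52] 0.0
```

```bash
cat >> h.py <<'E'
YR=dg(12.2);XR=np.array([np.cos(YR),np.sin(YR),0]);YRV=np.cross(EZ,XR)
GR=np.array([.524,.2632,.134])
def rackpose(phi,dz):
    X=-EZ*np.cos(phi)+YRV*np.sin(phi);return GR+[0,0,dz]+.019*X,toolR(X,XR)
def restpose(phi,dn,du,dep=.012):
    X=-UP*np.cos(phi)+EY*np.sin(phi);return SEAT+(.07-dep+du)*UP+dn*N0+.019*X,toolR(X,N0)
def interp(A,B,n):
    from scipy.spatial.transform import Slerp
    sl=Slerp([0,1],R.from_matrix([A[1],B[1]]))
    return [(A[0]+(B[0]-A[0])*t,sl(t).as_matrix()) for t in np.linspace(0,1,n+1)[1:]]
E
python3 - <<'E'
from h import *
v=np.load("kin.npy");q0=np.array(getdata()[-1][0])
for ph in (20,-20):
    phi=dg(ph);cur=fk(q0,v)
    path=interp(cur,rackpose(phi,.12),8)+interp(rackpose(phi,.12),rackpose(phi,0),3)+interp(rackpose(phi,0),rackpose(phi,.13),4)+interp(rackpose(phi,.13),restpose(phi,.05,.06),10)+interp(restpose(phi,.05,.06),restpose(phi,0,0),4)
    q=q0;print(ph)
    for i,(p,r) in enumerate(path):
        qn,e=ik(p,r,v,q);print(i,qn.round(2),"dmax",abs(qn-q).max().round(2),e.round(4));q=qn
E
```

```text
20
0 [-0.1  -0.02  2.17  0.22  0.39 -0.27] dmax 0.15 0.0
1 [-0.07 -0.03  2.14  0.22  0.54 -0.25] dmax 0.15 0.0
2 [-0.03 -0.04  2.09  0.23  0.68 -0.23] dmax 0.14 0.0
3 [ 0.01 -0.03  2.05  0.25  0.81 -0.22] dmax 0.13 0.0
4 [ 0.04 -0.02  2.    0.27  0.93 -0.21] dmax 0.12 0.0
5 [ 0.08  0.01  1.95  0.3   1.05 -0.2 ] dmax 0.12 0.0
6 [ 0.12  0.04  1.9   0.33  1.16 -0.19] dmax 0.11 0.0
7 [ 0.15  0.07  1.84  0.37  1.27 -0.18] dmax 0.11 0.0
8 [ 0.15  0.11  1.88  0.37  1.2  -0.2 ] dmax 0.07 0.0
9 [ 0.15  0.15  1.91  0.39  1.13 -0.23] dmax 0.07 0.0
10 [ 0.15  0.2   1.93  0.4   1.06 -0.27] dmax 0.07 0.0
11 [ 0.15  0.16  1.91  0.39  1.12 -0.24] dmax 0.06 0.0
12 [ 0.15  0.12  1.89  0.38  1.18 -0.21] dmax 0.06 0.0
13 [ 0.15  0.09  1.86  0.37  1.23 -0.19] dmax 0.06 0.0
14 [ 0.15  0.06  1.83  0.36  1.29 -0.17] dmax 0.06 0.0
15 [ 0.11  0.03  1.88  0.37  1.22 -0.21] dmax 0.07 0.0
16 [ 0.07 -0.    1.92  0.38  1.15 -0.26] dmax 0.07 0.0
17 [ 0.02 -0.03  1.95  0.4   1.08 -0.32] dmax 0.07 0.0
18 [-0.02 -0.05  1.99  0.43  1.02 -0.38] dmax 0.07 0.0
19 [-0.07 -0.07  2.02  0.47  0.95 -0.45] dmax 0.07 0.0
20 [-0.
[... 1375 characters left out ...]
08  1.83 -0.41  1.19  0.37] dmax 0.08 0.0
17 [ 0.32  0.05  1.88 -0.45  1.12  0.4 ] dmax 0.08 0.0
18 [ 0.28  0.03  1.92 -0.48  1.04  0.43] dmax 0.08 0.0
19 [ 0.24  0.01  1.96 -0.52  0.96  0.47] dmax 0.08 0.0
20 [ 0.2  -0.01  1.99 -0.57  0.88  0.52] dmax 0.08 0.0
21 [ 0.16 -0.03  2.03 -0.61  0.8   0.57] dmax 0.08 0.0
22 [ 0.12 -0.03  2.06 -0.67  0.72  0.64] dmax 0.08 0.0
23 [ 0.07 -0.04  2.08 -0.74  0.63  0.72] dmax 0.08 0.0
24 [ 0.03 -0.04  2.11 -0.83  0.55  0.82] dmax 0.1 0.0
25 [ 0.03 -0.01  2.12 -0.88  0.53  0.88] dmax 0.06 0.0
26 [ 0.03  0.02  2.13 -0.94  0.5   0.94] dmax 0.07 0.0
27 [ 0.03  0.05  2.14 -1.01  0.48  1.02] dmax 0.07 0.0
28 [ 0.03  0.09  2.15 -1.08  0.46  1.1 ] dmax 0.08 0.0
```

```bash
python3 - <<'E'
from h import *
from plant import ctrl
s=ctrl.get_state();phi=dg(20)
goto(s,*rackpose(phi,.10))
E
```

```text
travel [-0.1348, -0.031, -0.2353] dr [-0.1272, 0.4245, -0.7341] rows>= 6.0 6.0
```

Request:
play_rows(claw=[170,170,170,170,170,170,170,170,170,170,170,170,170,170], travel=[[-0.04,0,0],[-0.08,0,0],[-0.11,0,-0.02],[-0.125,-0.005,-0.06],[-0.135,-0.01,-0.1],[-0.135,-0.015,-0.14],[-0.135,-0.02,-0.175],[-0.135,-0.025,-0.21],[-0.135,-0.031,-0.235],[-0.135,-0.031,-0.235],[-0.135,-0.031,-0.235],[-0.135,-0.031,-0.235],[-0.135,-0.031,-0.235],[-0.135,-0.031,-0.235]], dr=[[0,0,0],[0,0,0],[-0.018,0.06,-0.105],[-0.036,0.12,-0.21],[-0.054,0.18,-0.315],[-0.073,0.243,-0.42],[-0.091,0.303,-0.525],[-0.109,0.364,-0.63],[-0.127,0.4245,-0.734],[-0.127,0.4245,-0.734],[-0.127,0.4245,-0.734],[-0.127,0.4245,-0.734],[-0.127,0.4245,-0.734],[-0.127,0.4245,-0.734]])

```text
time: 6.95
eef_pos: [0.5224, 0.2687, 0.2171]
tcp_rot: [0.515, 0.637, -0.36, 0.447]
contact_force: [-0.5, 0.5, 0.1]
opening: 0.336
```

```bash
python3 - <<'E'
from h import *
from plant import ctrl,vision
s=ctrl.get_state();log(s);phi=dg(20)
goto(s,*rackpose(phi,.10));goto(s,*rackpose(phi,.0))
c=vision.read_camera("wrist");pickle.dump(c,open("w4.pkl","wb"));crop(c,0,0,512,384,1.5,"pics/w4.png")
P=cloud(c)
m=(abs(P[...,0]-.52)<.06)&(abs(P[...,1]-.26)<.06)&(P[...,2]>.135)&(P[...,2]<.155)
Q=P[m];r=cv2.minAreaRect(Q[:,:2].astype(np.float32));print(len(Q),r,Q[:,2].max())
a=Q@XR;b=Q@YRV;print("x",a.min(),a.max(),"y",b.min(),b.max(),"want",GR@XR,GR@YRV)
E
```

```text
t 6.95 q [ 0.153  0.084  1.864  0.37   1.235 -0.19 ] p [0.5224 0.2687 0.2171] F [-0.5   0.46  0.07] op 0.336
travel [0.0011, 0.0004, -0.0004] dr [-0.0005, 0.0004, -0.002] rows>= 1.0 1.0
travel [0.0951, 0.0003, 0.0337] dr [-0.0005, 0.0004, -0.002] rows>= 3.0 1.0
723 ((0.5242684483528137, 0.2635119557380676), (0.007656510453671217, 0.06097962707281113), 12.154292106628418) 0.14750073524980206
x 0.5642717324951652 0.5719633956171584 y 0.11627904397632625 0.1772572967471697 want 0.5677866150329726 0.14652167003347677
```

View pics/w4.png

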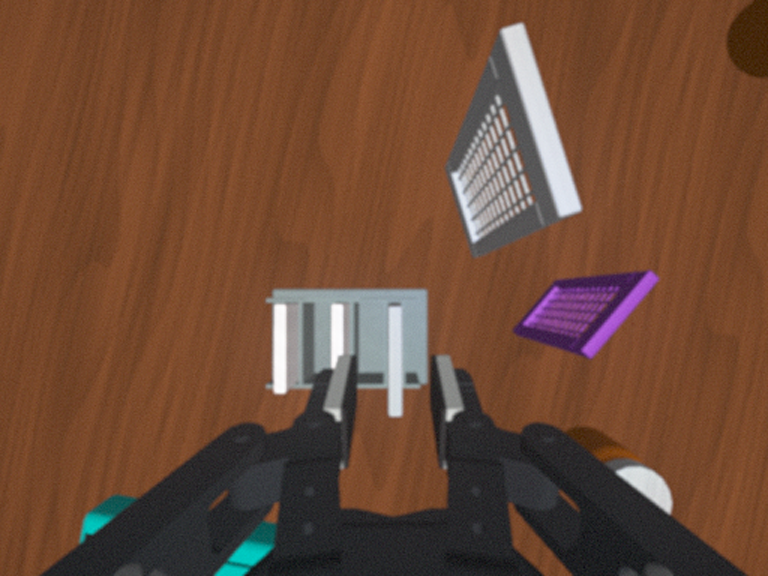

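Request:
play_rows(claw=[170,170,170,170,170,170,190,205,215,225,235,245,255,255,255,255], travel=[[0.025,0,0.009],[0.05,0,0.018],[0.075,0,0.027],[0.095,0.0005,0.034],[0.095,0.0005,0.034],[0.095,0.0005,0.034],[0.095,0.0005,0.034],[0.095,0.0005,0.034],[0.095,0.0005,0.034],[0.095,0.0005,0.034],[0.095,0.0005,0.034],[0.095,0.0005,0.034],[0.095,0.0005,0.034],[0.095,0.0005,0.034],[0.095,0.0005,0.034],[0.095,0.0005,0.034]], dr=[[0,0,0],[0,0,0],[0,0,-0.002],[0,0,-0.002],[0,0,-0.002],[0,0,-0.002],[0,0,-0.002],[0,0,-0.002],[0,0,-0.002],[0,0,-0.002],[0,0,-0.002],[0,0,-0.002],[0,0,-0.002],[0,0,-0.002],[0,0,-0.002],[0,0,-0.002]], force=60)

```text
time: 8.6
eef_pos: [0.5235, 0.2696, 0.1168]
tcp_rot: [0.515, 0.637, -0.36, 0.446]
contact_force: [-1.2, -0.1, 6.3]
opening: 0.079
```

```bash
python3 - <<'E'
from h import *
from plant import ctrl,vision
s=ctrl.get_state();log(s);phi=dg(20)
goto(s,*rackpose(phi,.0));goto(s,*rackpose(phi,.13))
c=vision.read_camera("wrist");crop(c,0,0,512,384,1.5,"pics/w5.png")
E
```

```text
t 8.6 q [ 0.154  0.205  1.929  0.401  1.064 -0.265] p [0.5235 0.2696 0.1168] F [-1.2  -0.14  6.3 ] op 0.079
travel [0.0007, -0.0008, 0.0001] dr [-0.0002, -0.0001, -0.0009] rows>= 1.0 1.0
travel [-0.1215, -0.0007, -0.0444] dr [-0.0002, -0.0001, -0.0009] rows>= 3.0 1.0
```

View pics/w5.png

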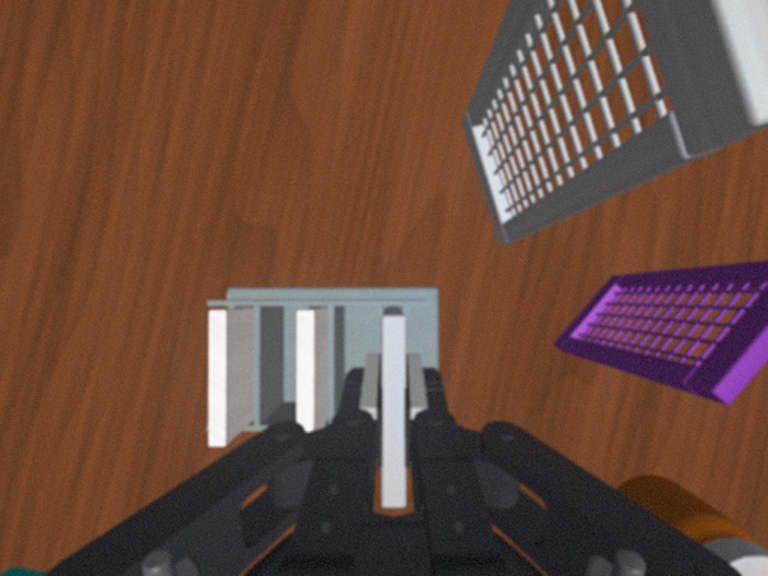

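Request:
play_rows(claw=[255,255,255,255,255,255,255,255,255,255,255,255], travel=[[-0.0094,0,-0.0034],[-0.0188,0,-0.0068],[-0.0282,0,-0.0103],[-0.0376,0,-0.0137],[-0.047,0,-0.0171],[-0.0564,0,-0.0205],[-0.0705,0,-0.0257],[-0.0846,0,-0.0308],[-0.0987,0,-0.0359],[-0.1128,0,-0.041],[-0.122,0,-0.0444],[-0.122,0,-0.0444]], dr=[[0,0,0],[0,0,0],[0,0,0],[0,0,0],[0,0,0],[0,0,0],[0,0,0],[0,0,0],[0,0,0],[0,0,0],[0,0,0],[0,0,0]])

```text
time: 9.85
eef_pos: [0.5243, 0.2698, 0.2491]
tcp_rot: [0.516, 0.637, -0.359, 0.448]
contact_force: [-0.3, 0.5, -1.3]
opening: 0.08
```

```bash
python3 - <<'E'
from h import *
from plant import ctrl,vision
s=ctrl.get_state();log(s);phi=dg(20)
goto(s,*restpose(phi,.03,.04))
c=vision.read_camera("wrist");crop(c,0,0,512,384,1,"pics/w6.png")
c=vision.read_camera("scene");crop(c,190,130,370,305,3.5,"pics/s6.png")
E
```

```text
t 9.85 q [ 0.154  0.059  1.831  0.364  1.287 -0.168] p [0.5243 0.2698 0.2491] F [-0.33  0.47 -1.28] op 0.08
travel [-0.0213, 0.0409, 0.2563] dr [-0.0006, -0.0918, 0.7333] rows>= 6.0 5.0
```

View pics/w6.png

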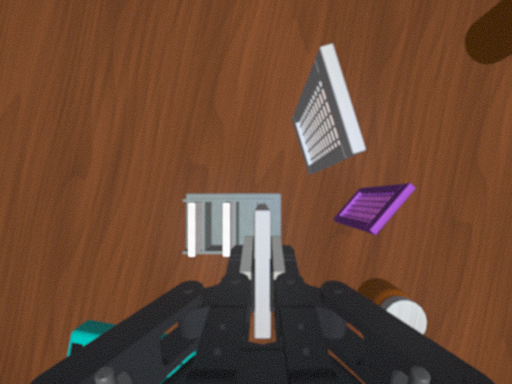

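View pics/s6.png

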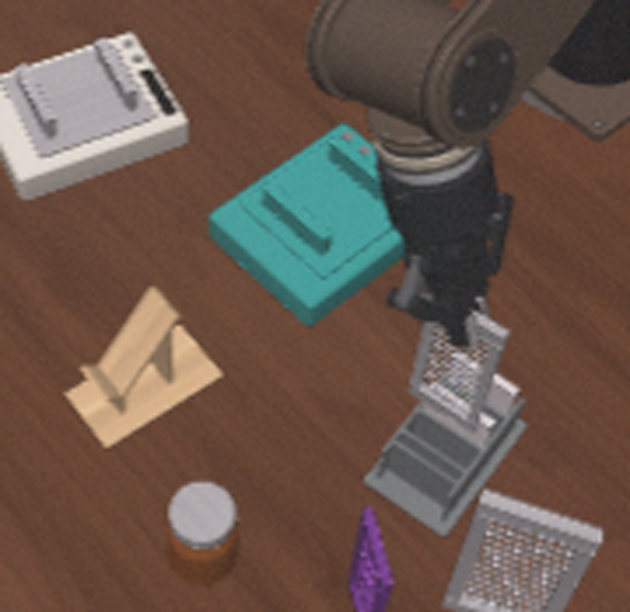

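```bash
python3 - <<'E'
from h import *
from plant import ctrl
v=np.load("kin.npy")
s=ctrl.get_state();phi=dg(20)
A=restpose(phi,.03,.04);print(A[0]);B=(A[0]+[-.01,0,.07],A[1])
goto(s,*B);goto(s,*A)
# sim path
t,dr=goto(s,*B)
R0=R.from_quat(s["tcp_rot"]);q=s["qpos"]
for i in range(1,13):
    a=min(1,i/9);b=min(1,max(0,(i-3)/9))
    p=s["eef_pos"]+R0.apply(t*a);r=(R0*R.from_rotvec(dr*b)).as_matrix()
    qn,e=ik(p,r,v,q)
    X=r[:,0];G=p-.019*X; dn=-(r@ (np.array([np.cos(phi),0,-np.sin(phi)])))  # up
    Z=r[:,2];up=-(X*np.cos(phi)-0);  
    # plate frame: X=-up c + y s ; Z=tool z = x cross y
    n=r[:,1]; 
    # y' = n x ... up = -(X c) + ... solve: X=-c up + s y, Z = X x n
    upv=-(np.cos(phi)*X)-np.sin(phi)*Z
    upv2=-(np.cos(phi)*X)+np.sin(phi)*Z
    print(i,p.round(3),abs(qn-q).max().round(2),e.round(4),"low",(G-upv*.128).round(3),(G-upv2*.128).round(3));q=qn
E
```

```text
[0.61700136 0.03590087 0.18164206]
travel [-0.0889, 0.0326, 0.2294] dr [-0.0017, -0.0913, 0.7375] rows>= 5.0 5.0
travel [-0.0239, 0.0424, 0.2554] dr [-0.0017, -0.0913, 0.7375] rows>= 6.0 5.0
travel [-0.0889, 0.0326, 0.2294] dr [-0.0017, -0.0913, 0.7375] rows>= 5.0 5.0
1 [0.533 0.244 0.247] 0.05 0.0 low [0.534 0.237 0.137] [0.517 0.318 0.167]
2 [0.542 0.218 0.248] 0.05 0.0 low [0.543 0.211 0.138] [0.526 0.292 0.167]
3 [0.551 0.192 0.248] 0.05 0.0 low [0.553 0.185 0.138] [0.535 0.266 0.168]
4 [0.56  0.166 0.249] 0.06 0.0 low [0.57  0.16  0.139] [0.553 0.241 0.168]
5 [0.57  0.14  0.249] 0.06 0.0 low [0.588 0.134 0.141] [0.57  0.215 0.169]
6 [0.579 0.114 0.25 ] 0.06 0.0 low [0.605 0.108 0.143] [0.588 0.19  0.17 ]
7 [0.588 0.088 0.251] 0.07 0.0 low [0.623 0.082 0.146] [0.606 0.164 0.172]
8 [0.598 0.062 0.251] 0.08 0.0 low [0.64  0.056 0.149] [0.623 0.138 0.175]
9 [0.607 0.036 0.252] 0.09 0.0 low [0.657 0.029 0.153] [0.64  0.111 0.178]
10 [0.607 0.036 0.252] 0.08 0.0 low [0.664 0.028 0.157] [0.648 0.111 0.182]
11 [0.607 0.036 0.252] 0.08 0.0 low [0.671 0.027 0.162] [0.655 0.11  0.186]
12 [0.607 0.036 0.252] 0.09 0.0 low [0.677 0.026 0.167] [0.662 0.109 0.19 ]
```

Request:
play_rows(claw=[255,255,255,255,255,255,255,255,255,255,255,255,255,255,255,255,255,255], travel=[[-0.004,0.0016,0.0115],[-0.0115,0.0042,0.03],[-0.0195,0.007,0.05],[-0.0275,0.01,0.071],[-0.0356,0.013,0.092],[-0.0436,0.016,0.1125],[-0.0516,0.019,0.133],[-0.0596,0.022,0.154],[-0.0676,0.025,0.1745],[-0.0756,0.028,0.195],[-0.083,0.0305,0.214],[-0.089,0.0326,0.2294],[-0.089,0.0326,0.2294],[-0.089,0.0326,0.2294],[-0.089,0.0326,0.2294],[-0.089,0.0326,0.2294],[-0.089,0.0326,0.2294],[-0.089,0.0326,0.2294]], dr=[[0,0,0],[0,0,0],[0,-0.004,0.03],[0,-0.011,0.085],[0,-0.018,0.145],[0,-0.026,0.207],[0,-0.034,0.27],[0,-0.042,0.335],[0,-0.05,0.4],[-0.001,-0.058,0.465],[-0.001,-0.066,0.53],[-0.001,-0.074,0.595],[-0.001,-0.082,0.655],[-0.002,-0.088,0.705],[-0.002,-0.091,0.7375],[-0.002,-0.091,0.7375],[-0.002,-0.091,0.7375],[-0.002,-0.091,0.7375]])

```text
time: 11.75
eef_pos: [0.6072, 0.0355, 0.2517]
tcp_rot: [0.693, 0.389, -0.197, 0.575]
contact_force: [0.2, -0.3, -1.2]
opening: 0.082
```

```bash
python3 - <<'E'
from h import *
from plant import ctrl,vision
s=ctrl.get_state();log(s);phi=dg(20)
goto(s,*restpose(phi,.012,.012));goto(s,*restpose(phi,.001,.003));
c=vision.read_camera("top");pickle.dump(c,open("t7.pkl","wb"));crop(c,180,120,280,200,6,"pics/t7.png")
c=vision.read_camera("scene");pickle.dump(c,open("s7.pkl","wb"));crop(c,190,170,310,270,6,"pics/s7.png")
P=cloud(c)
m=(abs(P[...,0]-.64)<.1)&(abs(P[...,1]-.03)<.05)&(P[...,2]>.13)
Q=P[m]-SEAT
print(len(Q));A=np.c_[Q@N0,Q@EY,Q@UP]
k=(A[:,2]<.08)&(abs(A[:,0]-.08)<.05);B=A[k]
print(np.percentile(B,[1,10,50,90,99],axis=0).round(4))
E
```

```text
t 11.75 q [-0.317 -0.168  2.146  0.81   0.743 -0.894] p [0.6072 0.0355 0.2517] F [ 0.19 -0.35 -1.21] op 0.082
travel [0.083, -0.0555, 0.0293] dr [0.0001, -0.0001, 0.0004] rows>= 3.0 1.0
travel [0.0915, -0.0665, 0.0324] dr [0.0001, -0.0001, 0.0004] rows>= 3.0 1.0
1509
[[ 0.0638 -0.0325  0.0294]
 [ 0.0668 -0.028   0.0327]
 [ 0.0703 -0.0015  0.0496]
 [ 0.0735  0.0272  0.0738]
 [ 0.0749  0.0294  0.0793]]
```

View pics/s7.png

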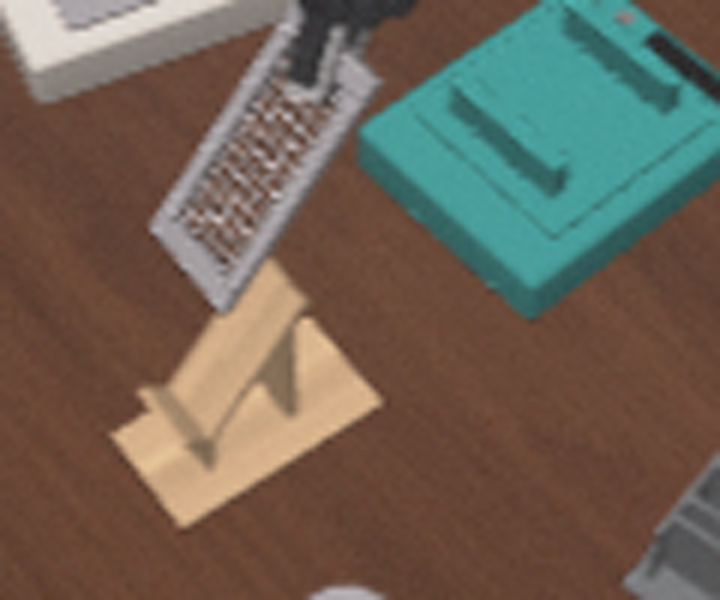

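Request:
play_rows(claw=[255,255,255,255,255,255,255,255,255,255,255,255,255,255,255], travel=[[0.012,-0.008,0.0042],[0.027,-0.018,0.0095],[0.042,-0.028,0.0148],[0.056,-0.0375,0.0198],[0.068,-0.0455,0.024],[0.077,-0.0515,0.0272],[0.083,-0.0555,0.0293],[0.083,-0.0555,0.0293],[0.085,-0.058,0.03],[0.087,-0.06,0.0308],[0.089,-0.063,0.0315],[0.0915,-0.0665,0.0324],[0.0915,-0.0665,0.0324],[0.0915,-0.0665,0.0324],[0.0915,-0.0665,0.0324]], dr=[[0,0,0],[0,0,0],[0,0,0],[0,0,0],[0,0,0],[0,0,0],[0,0,0],[0,0,0],[0,0,0],[0,0,0],[0,0,0],[0,0,0],[0,0,0],[0,0,0],[0,0,0]])

```text
time: 13.35
eef_pos: [0.6188, 0.036, 0.135]
tcp_rot: [0.693, 0.389, -0.197, 0.575]
contact_force: [0.4, 0.5, -1.6]
opening: 0.078
```

```bash
python3 - <<'E'
from h import *
from plant import ctrl,vision
s=ctrl.get_state();log(s);phi=dg(20)
goto(s,*restpose(phi,.0,.0));
c=vision.read_camera("scene");pickle.dump(c,open("s8.pkl","wb"));crop(c,190,170,310,270,6,"pics/s8.png")
P=cloud(c)
m=(abs(P[...,0]-.64)<.1)&(abs(P[...,1]-.03)<.05)&(P[...,2]>.02)
Q=P[m]-SEAT
A=np.c_[Q@N0,Q@EY,Q@UP]
k=(A[:,2]<.065)&(abs(A[:,0])<.012);B=A[k]
print(np.percentile(B,[1,10,50,90,99],axis=0).round(4))
for lo in (-.06,-.03,0,.03):
    k2=(B[:,2]>lo)&(B[:,2]<lo+.03);print(lo,k2.sum(),np.median(B[k2,0]).round(4),np.percentile(B[k2,1],[1,99]).round(4))
E
```

```text
t 13.35 q [-0.308  0.037  2.196  1.076  0.585 -1.224] p [0.6188 0.036  0.135 ] F [ 0.39  0.54 -1.62] op 0.078
travel [0.0028, -0.0014, 0.0012] dr [0.0006, -0.0003, -0.0001] rows>= 1.0 1.0
[[-0.0061 -0.0316 -0.0732]
 [-0.0032 -0.0257 -0.0605]
 [ 0.0028 -0.0004 -0.0118]
 [ 0.0072  0.0271  0.0445]
 [ 0.0111  0.0303  0.0618]]
-0.06 168 0.0028 [-0.032   0.0304]
-0.03 159 0.001 [-0.031   0.0298]
0 155 0.0013 [-0.0309  0.0298]
0.03 100 0.0054 [-0.0313  0.0304]
```

View pics/s8.png

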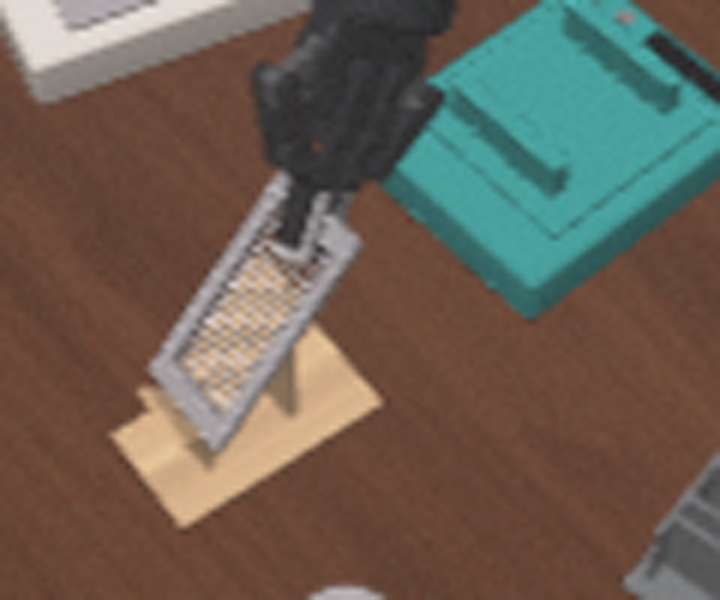

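Request:
play_rows(claw=[255,255,255,255], travel=[[0.001,-0.0005,0.0004],[0.002,-0.001,0.0008],[0.0028,-0.0014,0.0012],[0.0028,-0.0014,0.0012]], dr=[[0,0,0],[0,0,0],[0,0,0],[0,0,0]])

```text
time: 13.8
eef_pos: [0.62, 0.0359, 0.1326]
tcp_rot: [0.693, 0.389, -0.196, 0.575]
contact_force: [-2.8, -0.2, 3.6]
opening: 0.081
```

Request:
play_rows(claw=[255,255,255], travel=[[0.0007,0,0.0003],[0.0014,0,0.0005],[0.0014,0,0.0005]], dr=[[0,0,0],[0,0,0],[0,0,0]])

```text
time: 14.1
eef_pos: [0.6213, 0.0363, 0.1335]
tcp_rot: [0.693, 0.389, -0.195, 0.575]
contact_force: [-13.2, -1.1, 12.4]
opening: 0.081
```

```bash
python3 - <<'E'
from h import *
from plant import ctrl,vision
s=ctrl.get_state();log(s);phi=dg(20)
p,_=restpose(phi,0,0);e=s["eef_pos"]-p;print("err n,y,up",(e@N0).round(4),(e@EY).round(4),(e@UP).round(4),"F",s["contact_force"]@N0,s["contact_force"]@UP,"tq",s["wrist_torque"])
goto(s,*restpose(phi,.0,.0))
E
```

```text
t 14.1 q [-0.308  0.046  2.192  1.089  0.584 -1.239] p [0.6213 0.0363 0.1335] F [-13.23  -1.08  12.41] op 0.081
err n,y,up 0.0023 0.0006 0.0004 F -2.1097652187952236 17.967867251627922 tq [0.16176148 0.78062361 0.363399  ]
travel [0.0001, -0.0023, 0.0007] dr [0.0028, -0.0035, -0.0028] rows>= 1.0 1.0
```

Request:
play_rows(claw=[255,255,255,255], travel=[[-0.0006,-0.0008,-0.0002],[-0.0006,-0.0016,-0.0002],[-0.0006,-0.0024,-0.0002],[-0.0006,-0.0024,-0.0002]], dr=[[0,0,0],[0,0,0],[0,0,0],[0,0,0]])

```text
time: 14.5
eef_pos: [0.6192, 0.0363, 0.1323]
tcp_rot: [0.693, 0.389, -0.195, 0.575]
contact_force: [0.9, -0.5, -0.0]
opening: 0.081
```

```bash
python3 - <<'E'
from h import *
from plant import ctrl,vision
s=ctrl.get_state();log(s);phi=dg(20)
p,_=restpose(phi,0,0);e=s["eef_pos"]-p;print("err n,y,up",(e@N0).round(4),(e@EY).round(4),(e@UP).round(4),"F",s["contact_force"]@N0,s["contact_force"]@UP,"tq",s["wrist_torque"])
goto(s,*restpose(phi,.0,.0))
E
```

```text
t 14.5 q [-0.309  0.043  2.198  1.093  0.583 -1.244] p [0.6192 0.0363 0.1323] F [ 0.86 -0.46 -0.01] op 0.081
err n,y,up -0.0001 0.0005 0.0008 F 0.671476928752853 -0.5731168627413407 tq [-0.11179206  0.18558134 -0.02088686]
travel [0.0006, 0.0001, 0.0007] dr [0.0025, -0.0032, -0.003] rows>= 1.0 1.0
```

Request:
play_rows(claw=[238,235,232,229,226,223,220,216,212,208,204,200,196,190,185,180,180], travel=[[0,0,0],[0,0,0],[0,0,0],[0,0,0],[0,0,0],[0,0,0],[0,0,0],[0,0,0],[0,0,0],[0,0,0],[0,0,0],[0,0,0],[0,0,0],[0,0,0],[0,0,0],[0,0,0],[0,0,0]], dr=[[0,0,0],[0,0,0],[0,0,0],[0,0,0],[0,0,0],[0,0,0],[0,0,0],[0,0,0],[0,0,0],[0,0,0],[0,0,0],[0,0,0],[0,0,0],[0,0,0],[0,0,0],[0,0,0],[0,0,0]])

```text
time: 16.2
eef_pos: [0.6192, 0.0363, 0.1323]
tcp_rot: [0.693, 0.389, -0.195, 0.575]
contact_force: [0.1, 0.3, 0.6]
opening: 0.295
```

```bash
python3 - <<'E'
from h import *
from plant import ctrl,vision
s=ctrl.get_state();log(s)
c=vision.read_camera("scene");pickle.dump(c,open("s9.pkl","wb"));crop(c,190,170,310,270,6,"pics/s9.png")
c=vision.read_camera("wrist");pickle.dump(c,open("w9.pkl","wb"));crop(c,0,0,512,384,1.5,"pics/w9.png")
E
```

```text
t 16.2 q [-0.309  0.044  2.198  1.093  0.583 -1.244] p [0.6192 0.0363 0.1323] F [0.08 0.34 0.56] op 0.295
```

View pics/s9.png

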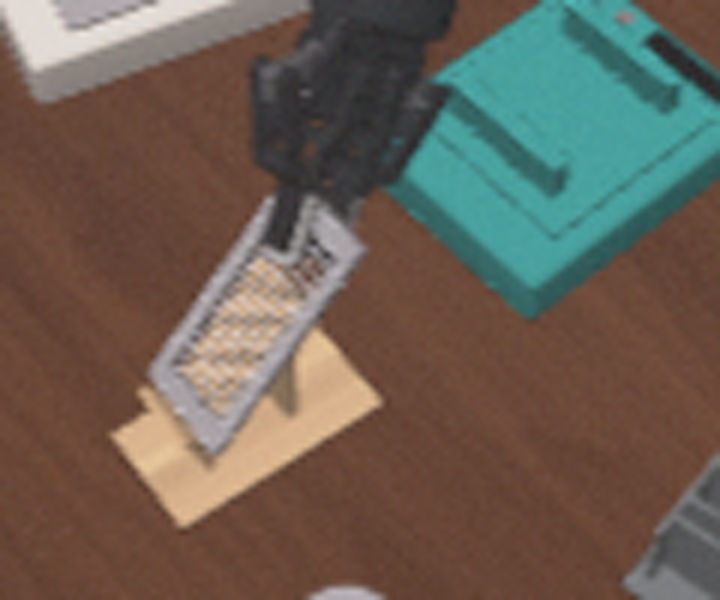

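View pics/w9.png

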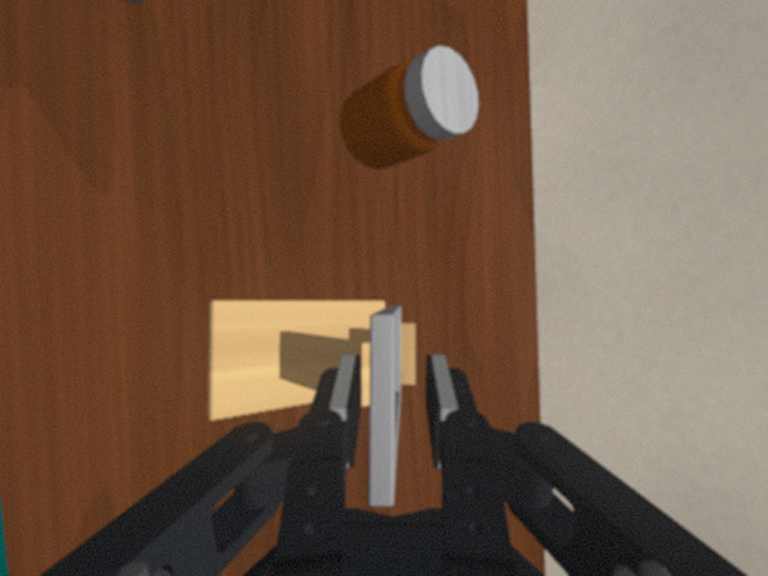

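```bash
python3 - <<'E'
from h import *
from plant import ctrl,vision
v=np.load("kin.npy")
s=ctrl.get_state()
# parked plate estimate from scene
c=pickle.load(open("s9.pkl","rb"));P=cloud(c)
m=(abs(P[...,0]-.64)<.1)&(abs(P[...,1]-.03)<.05)&(P[...,2]>.02)
Q=P[m]-SEAT;A=np.c_[Q@N0,Q@EY,Q@UP]
for lo in (-.06,-.03,0,.02):
    k2=(abs(A[:,0])<.012)&(A[:,2]>lo)&(A[:,2]<lo+.03);print(lo,k2.sum(),np.median(A[k2,0]).round(4),np.percentile(A[k2,1],[1,99]).round(4))
R0=R.from_quat(s["tcp_rot"]).as_matrix();ret=s["eef_pos"]-.09*R0[:,0];print(ret)
P1=(np.array([.66,.0,.34]),toolR([0,0,-1],EY))
goto(s,*P1)
q=s["qpos"]
for p,r in interp((s["eef_pos"],R0),(ret,R0),3)+interp((ret,R0),P1,14):
    qn,e=ik(p,r,v,q);print(p.round(3),qn.round(2),abs(qn-q).max().round(2),e.round(4));q=qn
P2=(SEAT+.15*N0-.022*N0,toolR(-N0,EY))
for p,r in interp(P1,P2,8):
    qn,e=ik(p,r,v,q);print(p.round(3),qn.round(2),abs(qn-q).max().round(2),e.round(4));q=qn
E
```

```text
-0.06 174 0.0011 [-0.0316  0.0307]
-0.03 155 -0.0003 [-0.0305  0.0307]
0 150 -0.0011 [-0.0299  0.031 ]
0.02 96 -0.0003 [-0.0311  0.0308]
[0.56321694 0.00791882 0.19677809]
travel [-0.135, 0.1666, -0.0129] dr [-1.3622, 0.2744, -0.7926] rows>= 5.0 11.0
[0.601 0.027 0.154] [-0.34 -0.04  2.23  1.03  0.63 -1.19] 0.08 0.0
[0.582 0.017 0.175] [-0.38 -0.12  2.26  0.97  0.68 -1.15] 0.08 0.0
[0.563 0.008 0.197] [-0.42 -0.2   2.28  0.92  0.74 -1.11] 0.08 0.0
[0.57  0.007 0.207] [-0.41 -0.17  2.22  0.84  0.8  -1.12] 0.09 0.0
[0.577 0.007 0.217] [-0.4  -0.15  2.17  0.76  0.86 -1.14] 0.08 0.0
[0.584 0.006 0.227] [-0.39 -0.12  2.11  0.68  0.92 -1.16] 0.07 0.0
[0.591 0.006 0.238] [-0.37 -0.09  2.05  0.61  0.97 -1.19] 0.07 0.0
[0.598 0.005 0.248] [-0.35 -0.06  1.99  0.54  1.03 -1.22] 0.07 0.0
[0.605 0.005 0.258] [-0.33 -0.03  1.93  0.48  1.08 -1.25] 0.06 0.0
[0.612 0.004 0.268] [-0.31 -0.    1.87  0.42  1.14 -1.29] 0.06 0.0
[0.619 0.003 0.279] [-0.29  0.03  1.81  0.35  1.19 -1.34] 0.06 0.0
[0.625 0.003 0.289] [-0.27  0.06  1.75  0.29  1.24 -1.38] 0.06 0.0
[0.632 0.002 0.299] [-0.25  0.09  1.7   0.23  1.29 -1.44] 0.06 0.0
[0.639 0.002 0.309] [-0.22  0.11  1.64  0.18  1.33 -1.49] 0.06 0.0
[0.646 0.001 0.32 ] [-0.2   0.14  1.59  0.12  1.38 -1.55] 0.06 0.0
[0.653 0.001 0.33 ] [-0.18  0.17  1.54  0.06  1.42 -1.61] 0.06 0.0
[0.66 0.   0.34] [-0.15  0.19  1.49 -0.    1.46 -1.68] 0.07 0.0
[0.67  0.003 0.32 ] [-0.14  0.29  1.42 -0.01  1.55 -1.66] 0.09 0.0
[0.681 0.006 0.301] [-0.13  0.38  1.34 -0.02  1.64 -1.65] 0.09 0.0
[0.691 0.009 0.281] [-0.12  0.48  1.26 -0.02  1.73 -1.65] 0.1 0.0
[0.702 0.012 0.262] [-0.12  0.58  1.18 -0.03  1.82 -1.64] 0.1 0.0
[0.712 0.015 0.242] [-0.11  0.68  1.09 -0.03  1.92 -1.64] 0.1 0.0
[0.722 0.017 0.222] [-0.1   0.78  0.99 -0.04  2.02 -1.63] 0.1 0.0
[0.733 0.02  0.203] [-0.1   0.89  0.89 -0.04  2.13 -1.63] 0.11 0.0
[0.743 0.023 0.183] [-0.09  1.    0.78 -0.04  2.24 -1.63] 0.11 0.0
```

Request:
play_rows(claw=[180,180,180,150,120,90,60,30,0,0,0,0,0,0,0,0,0,0,0,0], travel=[[-0.02,0,0],[-0.055,0,0],[-0.09,0,0],[-0.093,0.015,-0.001],[-0.097,0.029,-0.002],[-0.101,0.043,-0.003],[-0.105,0.057,-0.004],[-0.109,0.071,-0.005],[-0.113,0.085,-0.007],[-0.117,0.099,-0.008],[-0.121,0.113,-0.009],[-0.125,0.127,-0.01],[-0.129,0.141,-0.011],[-0.132,0.155,-0.012],[-0.135,0.167,-0.013],[-0.135,0.167,-0.013],[-0.135,0.167,-0.013],[-0.135,0.167,-0.013],[-0.135,0.167,-0.013],[-0.135,0.167,-0.013]], dr=[[0,0,0],[0,0,0],[0,0,0],[-0.11,0.022,-0.063],[-0.22,0.044,-0.127],[-0.33,0.066,-0.19],[-0.44,0.088,-0.254],[-0.55,0.11,-0.317],[-0.66,0.132,-0.38],[-0.77,0.154,-0.444],[-0.88,0.176,-0.51],[-0.99,0.198,-0.575],[-1.1,0.22,-0.64],[-1.21,0.242,-0.7],[-1.32,0.265,-0.765],[-1.362,0.274,-0.793],[-1.362,0.274,-0.793],[-1.362,0.274,-0.793],[-1.362,0.274,-0.793],[-1.362,0.274,-0.793]])

```text
time: 18.3
eef_pos: [0.6598, -0.0004, 0.3398]
tcp_rot: [0.018, 0.707, -0.018, 0.707]
contact_force: [0.4, 0.2, 0.4]
opening: 1.001
```

```bash
python3 - <<'E'
from h import *
from plant import ctrl,vision
s=ctrl.get_state();log(s)
goto(s,SEAT+.13*N0,toolR(-N0,EY))
c=vision.read_camera("wrist");pickle.dump(c,open("w10.pkl","wb"));crop(c,0,0,512,384,1.5,"pics/w10.png")
P=cloud(c)
Q=P.reshape(-1,3)-SEAT;A=np.c_[Q@N0,Q@EY,Q@UP]
k=(abs(A[:,0]-.004)<.008)&(abs(A[:,1])<.05)&(abs(A[:,2])<.09);B=A[k]
print(len(B))
for lo in (-.07,-.05,-.03,-.01,.01,.03,.05):
    k2=(B[:,2]>lo)&(B[:,2]<lo+.02);print(lo,k2.sum(),np.median(B[k2,0]).round(4),np.percentile(B[k2,1],[1,99]).round(4))
print("up",np.percentile(B[:,2],[0,1,99,100]).round(4))
E
```

```text
t 18.3 q [-0.154  0.195  1.49  -0.     1.457 -1.674] p [ 6.598e-01 -4.000e-04  3.398e-01] F [0.39 0.2  0.44] op 1.001
travel [0.1552, 0.0278, 0.0837] dr [-0.0016, 0.8718, -0.0007] rows>= 4.0 6.0
2543
-0.07 326 0.0048 [-0.0292  0.0299]
-0.05 258 0.0006 [-0.0305  0.0303]
-0.03 282 -0.0001 [-0.0304  0.0306]
-0.01 356 -0.001 [-0.0303  0.0303]
0.01 328 -0.0015 [-0.0301  0.0306]
0.03 329 -0.0017 [-0.03    0.0309]
0.05 566 0.0001 [-0.0298  0.0307]
up [-0.0729 -0.0716  0.0695  0.071 ]
```

View pics/w10.png

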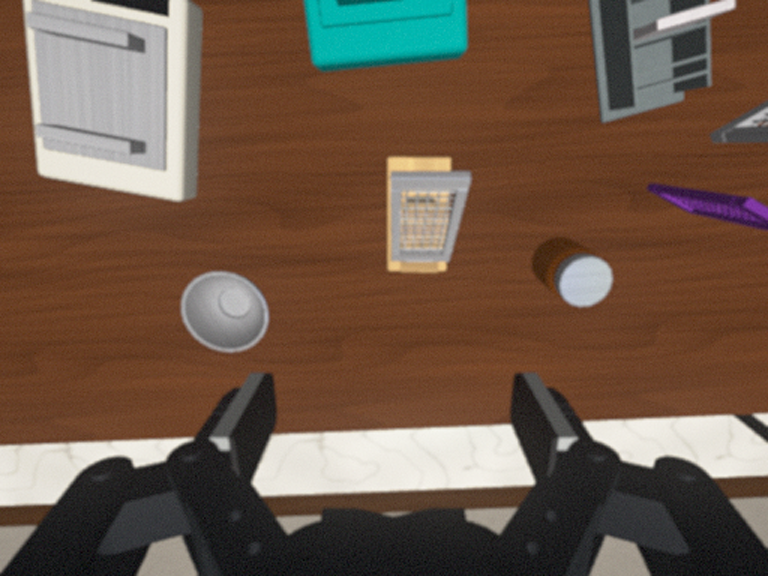

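Request:
play_rows(claw=[0,0,0,0,0,0,0,0,0,0,0,0], travel=[[0.017,0.003,0.009],[0.035,0.006,0.019],[0.052,0.009,0.028],[0.07,0.0125,0.038],[0.087,0.0155,0.047],[0.105,0.019,0.057],[0.122,0.022,0.066],[0.14,0.025,0.0755],[0.155,0.0278,0.0837],[0.155,0.0278,0.0837],[0.155,0.0278,0.0837],[0.155,0.0278,0.0837]], dr=[[0,0.095,0],[0,0.19,0],[0,0.29,0],[0,0.385,0],[0,0.485,0],[0,0.58,0],[0,0.68,0],[0,0.775,0],[-0.0016,0.872,0],[-0.0016,0.872,0],[-0.0016,0.872,0],[-0.0016,0.872,0]])

```text
time: 19.55
eef_pos: [0.7452, 0.023, 0.1889]
tcp_rot: [0.023, 0.938, -0.008, 0.345]
contact_force: [0.4, -0.5, 1.0]
opening: 1.0
```

```bash
python3 - <<'E'
from h import *
from plant import ctrl,vision
s=ctrl.get_state();log(s)
M=toolR(-N0,EY)
goto(s,SEAT+.13*N0-.0008*UP,M)
goto(s,SEAT-.026*N0-.0008*UP+.0003*EY,M)
c=vision.read_camera("wrist");pickle.dump(c,open("w11.pkl","wb"));crop(c,0,0,512,384,1.5,"pics/w11.png")
P=cloud(c)
Q=P.reshape(-1,3)-SEAT;A=np.c_[Q@N0,Q@EY,Q@UP]
k=(abs(A[:,0]-.004)<.008)&(abs(A[:,1])<.05)&(abs(A[:,2])<.09);B=A[k]
print(len(B))
for lo in (-.07,-.05,-.03,-.01,.01,.03,.05):
    k2=(B[:,2]>lo)&(B[:,2]<lo+.02);print(lo,k2.sum(),np.median(B[k2,0]).round(4),np.percentile(B[k2,1],[1,99]).round(4))
print("up",np.percentile(B[:,2],[0,1,99,100]).round(4))
E
```

```text
t 19.55 q [-0.094  0.996  0.769 -0.043  2.242 -1.626] p [0.7452 0.023  0.1889] F [ 0.35 -0.49  1.  ] op 1.0
travel [0.0033, 0.0002, 0.0038] dr [-0.0001, 0.006, -0.0005] rows>= 1.0 1.0
travel [0.1593, 0.0004, 0.0028] dr [-0.0001, 0.006, -0.0005] rows>= 4.0 1.0
6232
-0.07 936 0.004 [-0.0297  0.0308]
-0.05 851 0.0003 [-0.0299  0.0312]
-0.03 824 -0.0003 [-0.0295  0.0308]
-0.01 945 -0.001 [-0.0299  0.031 ]
0.01 801 -0.0014 [-0.0296  0.0312]
0.03 666 -0.0002 [-0.0298  0.0311]
0.05 1085 -0.0002 [-0.0298  0.031 ]
up [-0.0711 -0.0705  0.0685  0.0689]
```

View pics/w11.png

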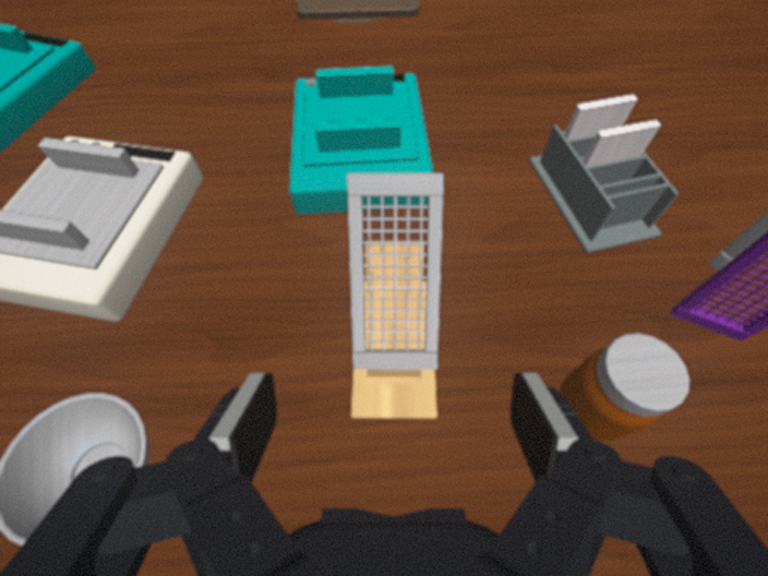

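Request:
play_rows(claw=[0,0,0,0,0,0,0,0,15,30,40,50,60,70,80,100,130,130,130,130], travel=[[0.02,0,0.003],[0.05,0,0.003],[0.085,0,0.003],[0.115,0.0005,0.0028],[0.14,0.0005,0.0028],[0.1593,0.0006,0.0028],[0.1593,0.0006,0.0028],[0.1593,0.0006,0.0028],[0.1593,0.0006,0.0028],[0.1593,0.0006,0.0028],[0.1593,0.0006,0.0028],[0.1593,0.0006,0.0028],[0.1593,0.0006,0.0028],[0.1593,0.0006,0.0028],[0.1593,0.0006,0.0028],[0.1593,0.0006,0.0028],[0.1593,0.0006,0.0028],[0.1593,0.0006,0.0028],[0.1593,0.0006,0.0028],[0.1593,0.0006,0.0028]], dr=[[0,0.003,0],[0,0.006,0],[0,0.006,0],[0,0.006,0],[0,0.006,0],[0,0.006,0],[0,0.006,0],[0,0.006,0],[0,0.006,0],[0,0.006,0],[0,0.006,0],[0,0.006,0],[0,0.006,0],[0,0.006,0],[0,0.006,0],[0,0.006,0],[0,0.006,0],[0,0.006,0],[0,0.006,0],[0,0.006,0]], force=50)

```text
time: 21.6
eef_pos: [0.6265, 0.0295, 0.0848]
tcp_rot: [0.023, 0.939, -0.008, 0.343]
contact_force: [4.1, -0.5, -0.8]
opening: 0.714
```

```bash
python3 - <<'E'
from h import *
from plant import ctrl,vision
s=ctrl.get_state();log(s)
M=toolR(-N0,EY)
goto(s,SEAT-.026*N0-.0008*UP+.0006*EY,M)
c=vision.read_camera("wrist");pickle.dump(c,open("w12.pkl","wb"));crop(c,0,0,512,384,1.5,"pics/w12.png")
c=vision.read_camera("scene");crop(c,170,150,310,270,5,"pics/s12.png")
E
```

```text
t 21.6 q [-0.099  0.814  1.27  -0.041  1.927 -1.617] p [0.6265 0.0295 0.0848] F [ 4.1  -0.47 -0.82] op 0.714
travel [0.0013, 0.0, 0.0005] dr [-0.0, 0.0031, -0.0005] rows>= 1.0 1.0
```

View pics/w12.png

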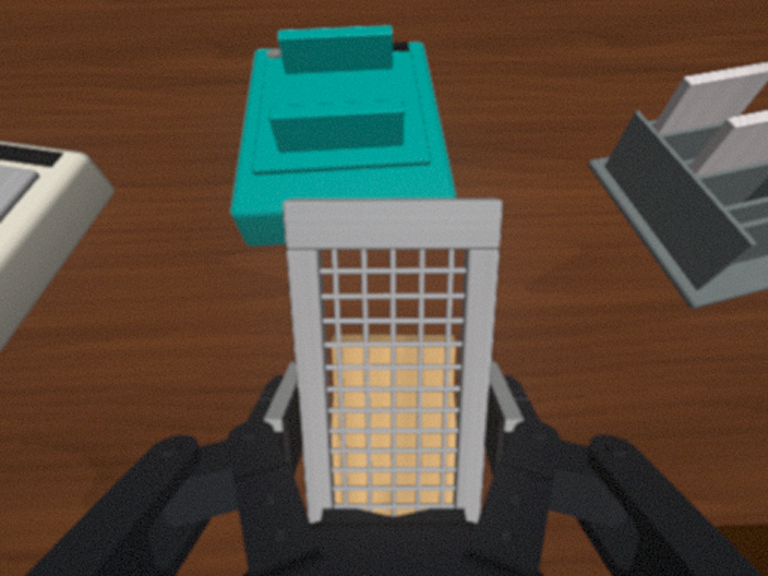

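View pics/s12.png

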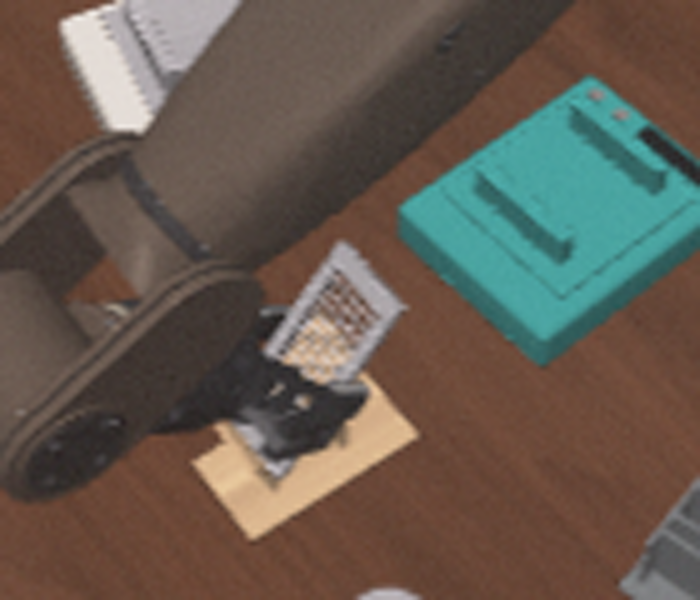

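```bash
cat >> h.py <<'E'
YS=dg(-13.8);XS=np.array([np.cos(YS),np.sin(YS),0]);YSV=np.cross(EZ,XS)
SC=np.array([.5101,-.2714,.079])
PS=np.stack([EZ,YSV,-XS],1)
def scalepose(o,Rrel,dx=0,dy=0,dz=0):
    Rt=PS@Rrel.T; return SC+dx*XS+dy*YSV+dz*EZ-Rt@o,Rt
E
python3 - <<'E'
from h import *
from plant import ctrl,vision
v=np.load("kin.npy")
s=ctrl.get_state();R0=R.from_quat(s["tcp_rot"]).as_matrix()
Cp=SEAT-.0008*UP+.0004*EY
o=R0.T@(Cp-s["eef_pos"]);Rrel=R0.T@np.stack([N0,EY,UP],1);print("o",o.round(4));np.savez("grip.npz",o=o,Rrel=Rrel)
B=(s["eef_pos"]+.09*N0+[0,0,.04],R0)
Cc=scalepose(o,Rrel,dz=.12);print(Cc[0])
goto(s,*B);goto(s,*Cc)
q=s["qpos"]
for p,r in interp((s["eef_pos"],R0),B,5)+interp(B,Cc,14)+interp(Cc,scalepose(o,Rrel),4):
    qn,e=ik(p,r,v,q);print(p.round(3),qn.round(2),abs(qn-q).max().round(2),e.round(4));q=qn
E
```

```text
o [-0.0247 -0.0001  0.0005]
[ 0.50967814 -0.27116556  0.17427382]
travel [-0.1158, 0.0001, -0.0303] dr [0.0, 0.0, 0.0] rows>= 3.0 0.0
travel [0.0201, -0.306, -0.1341] dr [0.1794, -0.87, 0.0833] rows>= 7.0 6.0
[0.64  0.029 0.104] [-0.1   0.82  1.22 -0.04  1.97 -1.62] 0.05 0.0
[0.654 0.028 0.124] [-0.1   0.83  1.17 -0.04  2.01 -1.62] 0.05 0.0
[0.668 0.027 0.144] [-0.1   0.84  1.12 -0.04  2.06 -1.62] 0.05 0.0
[0.682 0.027 0.163] [-0.1   0.85  1.06 -0.04  2.1  -1.62] 0.06 0.0
[0.695 0.026 0.183] [-0.1   0.87  1.   -0.04  2.15 -1.62] 0.06 0.0
[0.682 0.005 0.182] [-0.12  0.8   1.08 -0.05  2.07 -1.64] 0.09 0.0
[ 0.669 -0.016  0.181] [-0.15  0.73  1.17 -0.07  1.98 -1.65] 0.08 0.0
[ 0.656 -0.038  0.181] [-0.18  0.67  1.24 -0.07  1.91 -1.66] 0.08 0.0
[ 0.642 -0.059  0.18 ] [-0.22  0.61  1.32 -0.08  1.83 -1.68] 0.08 0.0
[ 0.629 -0.08   0.18 ] [-0.25  0.55  1.39 -0.09  1.75 -1.69] 0.08 0.0
[ 0.616 -0.101  0.179] [-0.29  0.5   1.45 -0.09  1.68 -1.71] 0.07 0.0
[ 0.603 -0.123  0.178] [-0.33  0.44  1.52 -0.09  1.61 -1.73] 0.07 0.0
[ 0.589 -0.144  0.178] [-0.37  0.39  1.58 -0.09  1.54 -1.75] 0.07 0.0
[ 0.576 -0.165  0.177] [-0.41  0.34  1.63 -0.09  1.47 -1.78] 0.07 0.0
[ 0.563 -0.186  0.177] [-0.46  0.29  1.69 -0.08  1.4  -1.81] 0.07 0.0
[ 0.549 -0.207  0.176] [-0.5   0.25  1.74 -0.07  1.33 -1.85] 0.07 0.0
[ 0.536 -0.229  0.175] [-0.56  0.2   1.79 -0.05  1.26 -1.89] 0.07 0.0
[ 0.523 -0.25   0.175] [-0.61  0.16  1.83 -0.03  1.2  -1.94] 0.06 0.0
[ 0.51  -0.271  0.174] [-0.67  0.13  1.87  0.    1.14 -2.  ] 0.06 0.0
[ 0.51  -0.271  0.144] [-0.67  0.16  1.89  0.    1.09 -2.  ] 0.06 0.0
[ 0.51  -0.271  0.114] [-0.67  0.2   1.91  0.    1.03 -2.  ] 0.06 0.0
[ 0.51  -0.271  0.084] [-0.67  0.24  1.93  0.    0.97 -2.  ] 0.06 0.0
[ 0.51  -0.271  0.054] [-0.67  0.28  1.94  0.    0.92 -2.  ] 0.05 0.0
```

Request:
play_rows(claw=[130,130,130,130,130,130,130,130], travel=[[-0.008,0,0],[-0.018,0,-0.002],[-0.035,0,-0.006],[-0.055,0,-0.012],[-0.075,0,-0.018],[-0.095,0,-0.024],[-0.11,0,-0.029],[-0.116,0,-0.03]], dr=[[0,0,0],[0,0,0],[0,0,0],[0,0,0],[0,0,0],[0,0,0],[0,0,0],[0,0,0]])

```text
time: 22.5
eef_pos: [0.697, 0.0258, 0.1849]
tcp_rot: [0.023, 0.938, -0.009, 0.345]
contact_force: [-1.2, 0.1, -0.4]
opening: 0.716
```

```bash
python3 - <<'E'
from h import *
from plant import ctrl,vision
s=ctrl.get_state();log(s)
g=np.load("grip.npz")
goto(s,*scalepose(g["o"],g["Rrel"],dz=.12))
c=vision.read_camera("wrist");pickle.dump(c,open("w13.pkl","wb"));crop(c,0,0,512,384,1.5,"pics/w13.png")
R0=R.from_quat(s["tcp_rot"]).as_matrix();
# plate pts in tool frame now vs at grasp
for f,st in (("w13.pkl",s),):
    P=cloud(pickle.load(open(f,"rb"))).reshape(-1,3)
    A=(P-s["eef_pos"])@R0;k=(abs(A[:,0]+.029)<.012)&(abs(A[:,1])<.03)&(abs(A[:,2])<.08);B=A[k]
    for lo in (-.07,-.055,-.03,-.01,.01,.03):
        k2=(B[:,2]>lo)&(B[:,2]<lo+.014);print(lo,k2.sum(),np.median(B[k2,0]).round(4))
    print(np.percentile(B[:,2],[0,1]))
E
```

```text
t 22.5 q [-0.096  0.866  0.99  -0.042  2.151 -1.624] p [0.697  0.0258 0.1849] F [-1.19  0.05 -0.38] op 0.716
travel [0.1383, -0.3058, -0.1035] dr [0.1792, -0.8669, 0.0833] rows>= 8.0 6.0
-0.07 4604 -0.0245
-0.055 2055 -0.0242
-0.03 1945 -0.0239
-0.01 1852 -0.024
0.01 1528 -0.0252
0.03 1318 -0.0251
[-0.06968788 -0.06929862]
```

View pics/w13.png

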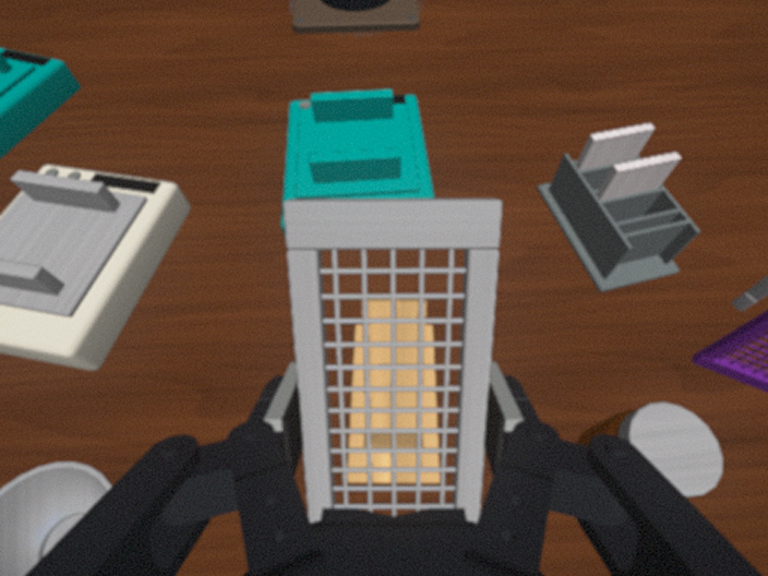

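Request:
play_rows(claw=[130,130,130,130,130,130,130,130,130,130,130,130,130,130,130,130,130,130,130], travel=[[0.004,-0.01,-0.003],[0.013,-0.029,-0.01],[0.023,-0.051,-0.017],[0.033,-0.073,-0.025],[0.043,-0.095,-0.032],[0.053,-0.117,-0.04],[0.063,-0.139,-0.047],[0.073,-0.161,-0.055],[0.083,-0.183,-0.062],[0.093,-0.205,-0.07],[0.103,-0.227,-0.077],[0.113,-0.249,-0.084],[0.122,-0.27,-0.091],[0.13,-0.288,-0.097],[0.136,-0.3,-0.102],[0.1383,-0.3058,-0.1035],[0.1383,-0.3058,-0.1035],[0.1383,-0.3058,-0.1035],[0.1383,-0.3058,-0.1035]], dr=[[0.006,-0.028,0.003],[0.017,-0.082,0.008],[0.03,-0.145,0.014],[0.043,-0.207,0.02],[0.056,-0.27,0.026],[0.069,-0.332,0.032],[0.081,-0.394,0.038],[0.094,-0.456,0.044],[0.107,-0.519,0.05],[0.12,-0.581,0.056],[0.133,-0.643,0.062],[0.146,-0.706,0.068],[0.158,-0.765,0.074],[0.169,-0.816,0.078],[0.176,-0.85,0.082],[0.1792,-0.867,0.0833],[0.1792,-0.867,0.0833],[0.1792,-0.867,0.0833],[0.1792,-0.867,0.0833]])

```text
time: 24.45
eef_pos: [0.5102, -0.2705, 0.1737]
tcp_rot: [0.085, 0.701, -0.084, 0.703]
contact_force: [0.1, 0.5, -0.8]
opening: 0.716
```

```bash
python3 - <<'E'
from h import *
from plant import ctrl,vision
s=ctrl.get_state();log(s)
g=np.load("grip.npz")
goto(s,*scalepose(g["o"],g["Rrel"],dz=.12));goto(s,*scalepose(g["o"],g["Rrel"],dz=.01))
for n in("wrist","top","scene"):
    c=vision.read_camera(n);pickle.dump(c,open(n+"14.pkl","wb"))
    P=cloud(c).reshape(-1,3)
    k=(abs(P[:,0]-.51)<.1)&(abs(P[:,1]+.27)<.06)&(abs(P[:,2]-.203)<.006)
    A=(P[k]-SC);r=cv2.minAreaRect(P[k][:,:2].astype(np.float32));print(n,k.sum(),r,"z",np.median(P[k][:,2]),"xs",np.percentile(A@XS,[.5,99.5]).round(4),"ys",np.percentile(A@YSV,[.5,99.5]).round(4))
    if n=="wrist":crop(c,0,0,512,384,1.5,"pics/w14.png")
    # planarity
    M=np.c_[A@XS,A@YSV,np.ones(len(A))];print("slope",np.linalg.lstsq(M,A[:,2],rcond=None)[0].round(4))
E
```

```text
t 24.45 q [-0.664  0.126  1.873  0.002  1.14  -1.996] p [ 0.5102 -0.2705  0.1737] F [ 0.14  0.54 -0.8 ] op 0.716
travel [-0.0005, -0.0008, -0.0003] dr [0.0011, -0.0004, -0.0005] rows>= 1.0 1.0
travel [0.1095, -0.0009, -0.0006] dr [0.0011, -0.0004, -0.0005] rows>= 3.0 1.0
wrist 13847 ((0.4976961612701416, -0.26744604110717773), (0.08842218667268753, 0.1148194670677185), 76.70866394042969) z 0.19860696564829938 xs [-0.0701  0.0407] ys [-0.0407  0.0427]
slope [0.0234 0.0018 0.1207]
top 17 ((0.5230437517166138, -0.26830828189849854), (0.11395560950040817, 0.018411526456475258), 14.154092788696289) z 0.20068442842796275 xs [-0.0349  0.065 ] ys [-0.0272  0.0331]
slope [ 0.0249 -0.0228  0.1212]
scene 273 ((0.5120978951454163, -0.26799464225769043), (0.07906029373407364, 0.13602761924266815), 75.53855895996094) z 0.20045961105354437 xs [-0.0668  0.0687] ys [-0.0344  0.0431]
slope [0.0231 0.0135 0.1212]
```

View pics/w14.png

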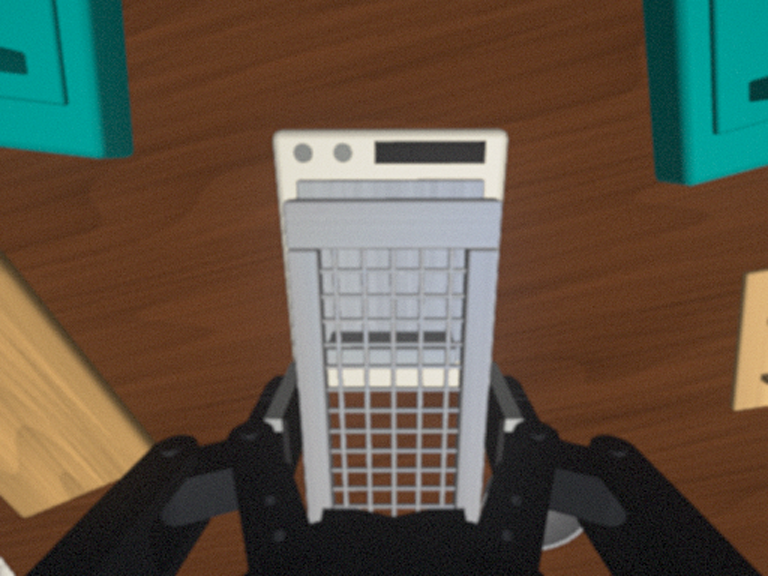

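Request:
play_rows(claw=[130,130,130,130,130,130,130,130,130,130], travel=[[0.01,0,0],[0.025,0,0],[0.04,-0.0005,0],[0.055,-0.0009,-0.0006],[0.07,-0.0009,-0.0006],[0.083,-0.0009,-0.0006],[0.094,-0.0009,-0.0008],[0.104,-0.0009,-0.001],[0.1095,-0.0009,-0.001],[0.1095,-0.0009,-0.001]], dr=[[0.001,0.002,0],[0.001,0.005,0],[0.001,0.01,0],[0.001,0.015,0],[0.001,0.02,0],[0.001,0.02,0],[0.001,0.02,0],[0.001,0.02,0],[0.001,0.02,0],[0.001,0.02,0]])

```text
time: 25.6
eef_pos: [0.5089, -0.2709, 0.0634]
tcp_rot: [0.086, 0.708, -0.084, 0.696]
contact_force: [0.4, -0.8, -1.4]
opening: 0.71
```

```bash
python3 - <<'E'
from h import *
from plant import ctrl,vision
s=ctrl.get_state();log(s)
g=np.load("grip.npz")
goto(s,*scalepose(g["o"],g["Rrel"],dz=.0))
for n in("wrist","scene"):
    c=vision.read_camera(n);pickle.dump(c,open(n+"15.pkl","wb"))
    P=cloud(c).reshape(-1,3);A=P-SC;A=np.c_[A@XS,A@YSV,A[:,2]]
    k=(abs(A[:,0])<.073)&(abs(A[:,1])<.031)&(abs(A[:,2]-.014)<.005);B=A[k]
    M=np.c_[B[:,:2],np.ones(len(B))];print(n,k.sum(),np.percentile(B,[.5,50,99.5],axis=0).round(4).tolist(),"slope",np.linalg.lstsq(M,B[:,2],rcond=None)[0].round(4))
c=pickle.load(open("scene15.pkl","rb"));crop(c,160,110,280,200,6,"pics/s15.png")
E
```

```text
t 25.6 q [-0.662  0.278  1.922 -0.008  0.959 -1.988] p [ 0.5089 -0.2709  0.0634] F [ 0.45 -0.77 -1.38] op 0.71
travel [0.0091, -0.0001, 0.001] dr [0.0001, -0.0215, -0.0009] rows>= 1.0 1.0
wrist 11072 [[-0.0708, -0.0307, 0.009], [-0.0412, -0.0, 0.0103], [0.0398, 0.0308, 0.0179]] slope [0.0175 0.0009 0.011 ]
scene 181 [[-0.0672, -0.0305, 0.009], [0.0261, 0.0025, 0.0115], [0.0718, 0.0307, 0.0175]] slope [0.0108 0.0018 0.0117]
```

View pics/s15.png

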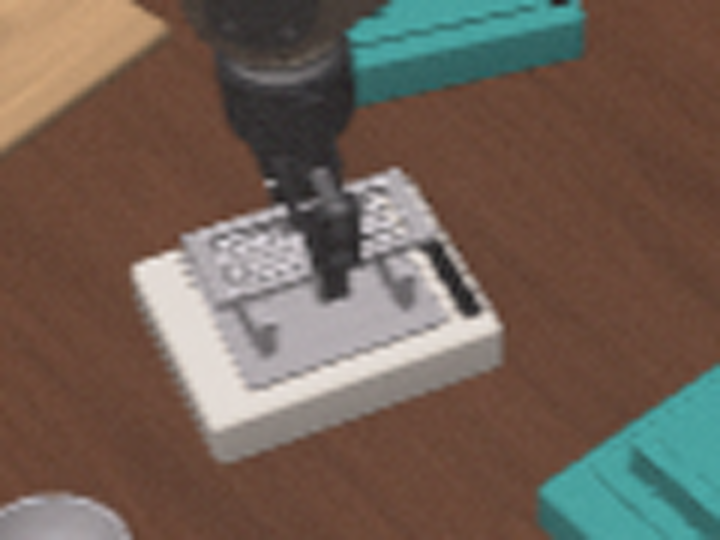

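```bash
python3 - <<'E'
from h import *
for n in("wrist","scene"):
    c=pickle.load(open(n+"15.pkl","rb"))
    P=cloud(c).reshape(-1,3);A=P-SC;A=np.c_[A@XS,A@YSV,A[:,2]]
    for lo,hi in ((-.069,-.057),(-.055,-.04),(-.04,-.02),(.02,.04),(.04,.055),(.058,.068)):
        k=(A[:,0]>lo)&(A[:,0]<hi)&(abs(A[:,2]-.012)<.012)
        k&=(abs(abs(A[:,1])-.026)<.003)
        print(n,lo,k.sum(),np.median(A[k,2]).round(4) if k.any() else None,A[k,2].std().round(4))
E
```

```text
wrist -0.069 769 0.0099 0.0006
wrist -0.055 867 0.0101 0.0006
wrist -0.04 1034 0.0104 0.0006
wrist 0.02 644 0.0114 0.0005
wrist 0.04 34 0.0114 0.0005
wrist 0.058 0 None nan
scene -0.069 10 0.0088 0.0032
scene -0.055 16 0.0091 0.0037
scene -0.04 10 0.0103 0.003
scene 0.02 19 0.0091 0.0038
scene 0.04 12 0.0125 0.0028
scene 0.058 10 0.0116 0.0024
  ret = _var(a, axis=axis, dtype=dtype, out=out, ddof=ddof,
  arrmean = um.true_divide(arrmean, div, out=arrmean,
  ret = ret.dtype.type(ret / rcount)
```

Request:
play_rows(claw=[130,130,130,130,130,130], travel=[[0.001,0,0],[0.002,0,0],[0.003,0,0],[0.004,0,0],[0.005,0,0],[0.005,0,0]], dr=[[0,0.005,0],[0,0.01,0],[0,0.015,0],[0,0.015,0],[0,0.015,0],[0,0.015,0]])

```text
time: 26.3
eef_pos: [0.5094, -0.2713, 0.0595]
tcp_rot: [0.086, 0.713, -0.083, 0.691]
contact_force: [0.5, -0.2, -1.0]
opening: 0.715
```

Request:
play_rows(claw=[130,130,130], travel=[[0.0007,0,0],[0.0014,0,0],[0.0014,0,0]], dr=[[0,0,0],[0,0,0],[0,0,0]])

```text
time: 26.6
eef_pos: [0.5093, -0.2712, 0.0579]
tcp_rot: [0.087, 0.713, -0.083, 0.691]
contact_force: [-0.5, 0.8, -1.4]
opening: 0.712
```

```bash
python3 - <<'E'
from h import *
from plant import ctrl,vision
s=ctrl.get_state();log(s);print(s["wrist_torque"])
c=vision.read_camera("wrist");pickle.dump(c,open("wrist16.pkl","wb"))
P=cloud(c).reshape(-1,3);A=P-SC;A=np.c_[A@XS,A@YSV,A[:,2]]
for lo,hi in ((-.069,-.057),(-.055,-.04),(-.04,-.02),(.02,.04)):
        k=(A[:,0]>lo)&(A[:,0]<hi)&(abs(A[:,2]-.004)<.01)&(abs(abs(A[:,1])-.026)<.003)
        print(lo,k.sum(),np.median(A[k,2]).round(4))
k=(abs(A[:,0])<.09)&(abs(A[:,1])<.031)&(abs(A[:,2]-.004)<.005);print(np.percentile(A[k],[.3,99.7],axis=0).round(4))
E
```

```text
t 26.6 q [-0.66   0.294  1.915 -0.015  0.963 -1.981] p [ 0.5093 -0.2712  0.0579] F [-0.52  0.78 -1.41] op 0.712
[-0.03518728  0.01757579  0.0057001 ]
-0.069 790 0.0052
-0.055 882 0.0053
-0.04 1028 0.0052
0.02 661 0.0055
[[-0.0703 -0.0308 -0.0005]
 [ 0.0414  0.0306  0.0078]]
```

Request:
play_rows(claw=[130,130,130], travel=[[0.0006,0,0],[0.0012,0,0],[0.0012,0,0]], dr=[[0,0,0],[0,0,0],[0,0,0]])

```text
time: 26.95
eef_pos: [0.5092, -0.2712, 0.0567]
tcp_rot: [0.087, 0.713, -0.083, 0.691]
contact_force: [0.1, 0.1, -1.1]
opening: 0.715
```

Request:
play_rows(claw=[130,130,130], travel=[[0.0005,0,0],[0.001,0,0],[0.001,0,0]], dr=[[0,0,0],[0,0,0],[0,0,0]])

```text
time: 27.25
eef_pos: [0.5092, -0.2712, 0.0558]
tcp_rot: [0.086, 0.713, -0.083, 0.691]
contact_force: [0.4, -0.7, -1.0]
opening: 0.715
```

Request:
play_rows(claw=[130,130,130], travel=[[0.0004,0,0],[0.0008,0,0],[0.0008,0,0]], dr=[[0,0,0],[0,0,0],[0,0,0]])

```text
time: 27.55
eef_pos: [0.5093, -0.2713, 0.0557]
tcp_rot: [0.086, 0.713, -0.083, 0.691]
contact_force: [-2.4, 2.0, 4.8]
opening: 0.709
```

```bash
python3 - <<'E'
from h import *
from plant import ctrl,vision
s=ctrl.get_state();log(s);print(s["wrist_torque"])
c=vision.read_camera("wrist");pickle.dump(c,open("wrist17.pkl","wb"));crop(c,80,60,432,384,2,"pics/w17.png")
P=cloud(c).reshape(-1,3);A=P-SC;A=np.c_[A@XS,A@YSV,A[:,2]]
for lo,hi in ((-.069,-.057),(-.055,-.04),(-.04,-.02),(.02,.04)):
        k=(A[:,0]>lo)&(A[:,0]<hi)&(abs(A[:,2]-.004)<.01)&(abs(abs(A[:,1])-.026)<.003)
        print(lo,k.sum(),np.median(A[k,2]).round(4))
E
```

```text
t 27.55 q [-0.66   0.297  1.915 -0.015  0.959 -1.981] p [ 0.5093 -0.2713  0.0557] F [-2.4   2.04  4.77] op 0.709
[ 0.11382951  0.43178691 -0.08633551]
-0.069 790 0.0033
-0.055 876 0.0034
-0.04 1027 0.0032
0.02 668 0.0033
```

View pics/w17.png

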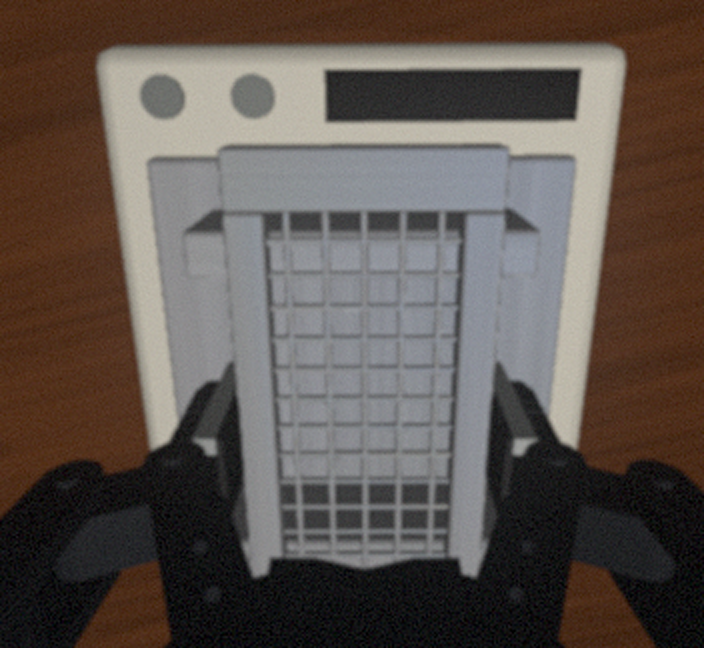

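```bash
python3 - <<'E'
from h import *
c=pickle.load(open("wrist17.pkl","rb"))
P=cloud(c).reshape(-1,3);A=P-SC;A=np.c_[A@XS,A@YSV,A[:,2]]
k=(abs(A[:,2]+.0045)<.002)&(abs(A[:,1])>.034)&(abs(A[:,1])<.046)&(A[:,0]<-.03)&(A[:,0]>-.06)
print("bar",k.sum(),np.percentile(A[k],[1,50,99],axis=0).round(4))
k=(abs(A[:,2]-.0035)<.002)&(A[:,0]<-.057)
print("end",k.sum(),np.percentile(A[k],[.5,50,99.5],axis=0).round(4))
E
```

```text
bar 789 [[-0.0504 -0.0428 -0.0063]
 [-0.045  -0.0348 -0.0048]
 [-0.0389  0.0411 -0.0033]]
end 4499 [[-0.0703 -0.0308  0.0017]
 [-0.0638 -0.0003  0.0033]
 [-0.0571  0.0302  0.0049]]
```

Request:
play_rows(claw=[85,75,70,66,62,58,54,48,40,30,20,10,0,0,0], travel=[[0,0,0],[0,0,0],[0,0,0],[0,0,0],[0,0,0],[0,0,0],[0,0,0],[0,0,0],[0,0,0],[0,0,0],[0,0,0],[0,0,0],[0,0,0],[0,0,0],[0,0,0]], dr=[[0,0,0],[0,0,0],[0,0,0],[0,0,0],[0,0,0],[0,0,0],[0,0,0],[0,0,0],[0,0,0],[0,0,0],[0,0,0],[0,0,0],[0,0,0],[0,0,0],[0,0,0]])

```text
time: 29.1
eef_pos: [0.5093, -0.2713, 0.0557]
tcp_rot: [0.086, 0.713, -0.083, 0.691]
contact_force: [0.2, -0.1, -0.0]
opening: 1.0
```

Request:
play_rows(claw=[0,0,0,0,0,0,0,0,0,0,0], travel=[[-0.005,0,0],[-0.015,0,0],[-0.03,0,0],[-0.05,0,0],[-0.075,0,0],[-0.105,0,0],[-0.135,0,0],[-0.165,0,0],[-0.19,0,0],[-0.19,0,0],[-0.19,0,0]], dr=[[0,0,0],[0,0,0],[0,0,0],[0,0,0],[0,0,0],[0,0,0],[0,0,0],[0,0,0],[0,0,0],[0,0,0],[0,0,0]])

```text
time: 30.2
eef_pos: [0.5155, -0.273, 0.2472]
tcp_rot: [0.086, 0.712, -0.084, 0.691]
contact_force: [0.2, 0.7, -0.2]
opening: 0.999
```

```bash
python3 - <<'E'
from h import *
from plant import ctrl,vision
s=ctrl.get_state();log(s)
for n in("wrist","scene","top"):
    c=vision.read_camera(n);pickle.dump(c,open(n+"18.pkl","wb"));crop(c,0,0,512,384,1.5,f"pics/{n}18.png")
    P=cloud(c).reshape(-1,3);A=P-SC;A=np.c_[A@XS,A@YSV,A[:,2]]
    k=(abs(A[:,0])<.085)&(abs(A[:,1])<.036)&(abs(A[:,2]-.0035)<.005);B=A[k]
    r=cv2.minAreaRect(B[:,:2].astype(np.float32));print(n,r,np.median(B[:,2]).round(4),np.percentile(B,[.5,99.5],axis=0).round(4).tolist())
    print(np.linalg.lstsq(np.c_[B[:,:2],np.ones(len(B))],B[:,2],rcond=None)[0].round(4))
E
```

```text
t 30.2 q [-0.656  0.09   1.774 -0.013  1.305 -1.982] p [ 0.5155 -0.273   0.2472] F [ 0.19  0.72 -0.17] op 0.999
wrist ((-0.0002277567982673645, -0.0005355551838874817), (0.13900461792945862, 0.06211161985993385), 0.2762458026409149) 0.0029 [[-0.0696, -0.0314, -0.0013], [0.0687, 0.0302, 0.005]]
[-0.0029 -0.0005  0.0023]
scene ((0.002734154462814331, -0.0016066879034042358), (0.14027629792690277, 0.06690233200788498), 0.7620633244514465) 0.002 [[-0.067, -0.0348, -0.0014], [0.0722, 0.0312, 0.007]]
[-0.0032  0.003   0.002 ]
top ((0.04018886387348175, 0.005681294947862625), (0.06758249551057816, 0.012970654293894768), 37.867652893066406) 0.0034 [[0.0122, -0.0142, -0.001], [0.0656, 0.0311, 0.0081]]
[ 0.0506  0.0715 -0.0005]
```

View pics/wrist18.png

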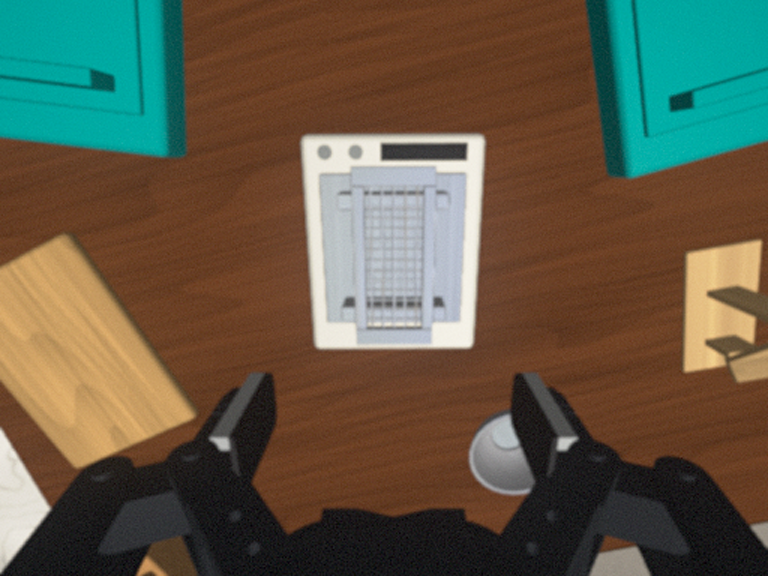

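View pics/scene18.png

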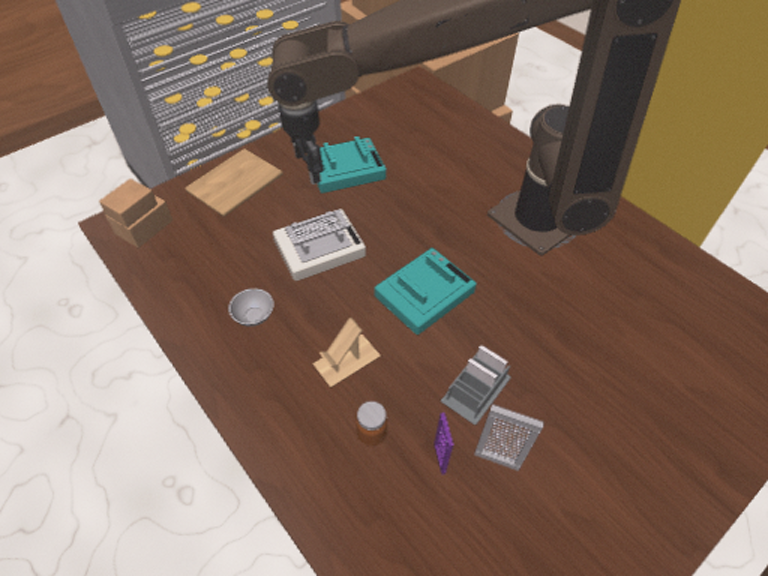

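```bash
python3 - <<'E'
from plant import ctrl
print(ctrl.sign_off()); print(ctrl.get_state()["time"])
E
```

```text
the job is handed in; nothing more can be done
None
the job is handed in; nothing more can be done
```

The tall plate now lies flat and centred on the white scale's two bars, and I handed the job in at about 30 s, with the gripper open and clear.

- **Moves:** I gripped the plate by its faces near the top edge with the tool tilted 20°, because an upright grip would have put a wrist joint at its limit on the rest. I drew it straight up out of the rack, set it on the ledge until the force showed contact, opened slowly and backed off. I then took it again by its long sides and laid it on the bars with about 6 N of contact before letting go.
- **Final position:** In the wrist camera the plate's centre is within about 0.6 mm of the scale's centre, turned about 0.3° and level to about 0.2°.
- **Surroundings:** By eye in the last pictures, the two short plates, the jar and the bowl look to be where they were. I did not measure their positions again.
- **Disagreements:** The coarser scene camera put the plate 2.7 mm off lengthwise, about its resolution and calibration error. The top camera's plate measurement was unusable, probably because the arm blocked its view. The plate was about 2° out of level (1.3° at first measurement) as it came to the scale, so I corrected that in two turns before setting it down.

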